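# Draw the bottom board out from under a stack of tubs

## Robot

A 6-joint arm with a two-finger parallel gripper is mounted at the origin on the work surface. World frame = base frame: x ahead of the robot, y to its left, z up, the work surface at z = 0. Lengths are in m, angles in rad, forces in N, time in s.
With the tool pointing down it reaches from about 0.35 to 0.925 m from the base axis. Payload 6.4 kg.
Tool frame: the origin (TCP) lies at the centre of the arm's flange, where the gripper is bolted on; the fingertips stand 199 mm ahead of it and the grasp point (between the pads) lies 180 mm ahead of it; z points along the fingers, x is the direction in which the jaws open and shut, and the axes are right-handed (so a half turn about z gives the same grasp; the last joint's range is limited). The gripper opens to 94 mm and grips with 3 to 60 N. Pads are 16 mm wide; open, the fingers measure 119 mm over their backs; the gripper's body (75 mm by 177 mm) begins 78 mm behind the grasp point.
Start: joints at [-1.491, 0.245, 1.558, -0, 1.339, -0.174], TCP at [0.163, -0.629, 0.405] pointing down, gripper open.
Joint ranges: [-3.13, 3.13], [-1.02, 2.26], [0.13, 2.54], [-0.95, 4.09], [0.21, 2.88], [-2.74, 2.74]. Speed limits (rad/s): [2.57, 2.57, 3.14, 3.14, 3.14, 3.14].

## Interface

Orientations are given as a rotation vector (axis times angle).
In Python, from station import ctrl gives the robot as it stands.
- The arm moves only by the tool drive_tool, never from a script. Its argument "steps" is a list of rows, each an object of numbers: "x", "y", "z": the shift along the tool's x, y, z in cm; "ax", "ay", "az": the turn, a rotation vector about the tool's x, y, z in degrees; "gripper": the closure, from 0 (fully open) to 1 (shut). A call has 1 to 5 rows; each row shifts and turns the commanded pose from where the row before left it, along the tool's axes as they then stand; what a row does not reach is not made up. A row lasts 1/12 s, in which the tool goes at most 41.7 mm and 7.16 degrees, less where a joint would pass 70% of its speed; a pose out of reach is approached as far as the arm can. A call is refused whole if a number of a shift passes 4.17 or a number of a turn 7.16, either way. A call with a gripper value outside its range is refused whole. The fingers move at their own pace and stop on an object; the grip force is fixed at half the most. Time passes only in rows, so rows that do not move let the fingers close. It gives the time, the measured TCP pose, the force and the opening at its end, in the units of the state.
- ctrl.sense(): the state, without advancing time (a new reading comes with each control period).
- ctrl.camera(name): name is "scene" or "top" or "wrist"; returns (picture, depth): 480x640x3 uint8, red, green, blue; 480x640 float32, m along the optical axis (not along the pixel's ray), 0 where there is no reading.
- ctrl.camera_params(name): a dict with "vfov" (degrees; the focal length in pixels is half the picture's height over the tangent of half this angle, whatever the lens; pixels are square), "cx", "cy" (the principal point, pixels), "eye" and "attitude" of the camera in the world; the wrist camera has in their place "hand_eye" (4x4, takes a point from camera to tool coordinates, whose origin is the TCP and whose axes are the tool frame's). Camera axes: x right, y up, looking along -z (the intrinsics and any distortion apply to the point x, -y, -z); pixel columns grow to the right and rows downward; lengths in m; the calibration is good to about 2 mm. A picture is of the moment at which its call begins: read the wrist's pose just before it. camera_params takes no time and is no camera call.
- ctrl.finish_job(): hands the job in, once; it reports no verdict.
Trained networks look in the newest picture that a camera, given by its name, has taken for a name from the list of things; names that differ only in an ending like _2 or _b are one class to them, and where a whole thing is asked for, a point or a joint stands for the part that bears it (a point fixed in the world has none). Each returns a list of dicts, best first, with "p" (0 to 1); they miss things now and then, are a little off and sometimes report something else, mostly with a low value. They report only what shows in the picture. A call takes as long as a camera call. They do not tell look-alikes from the thing itself.
- ctrl.spot_in(query, camera): "extent" ([left, top, width, height] in pixels, round what is visible of it).
- ctrl.mark_of(query, camera): "at" ([column, row] in pixels: a listed point, or the origin of a listed thing).
The state is a dict: "time_s": time; "joint_positions": joint angles; "joint_vel": joint speeds; "tau": joint torques, N m; "tool_pos": TCP position; "ee_rot": TCP orientation; "ft_force": force on the tool from outside, world axes, zero at the start; "torque": the same for the moment, N m; "width": finger opening in m.
Only numpy, scipy, OpenCV 4.12 (cv2) and the standard library are available. Lean on these libraries where they do the work, as an engineer would, in place of code of your own. Each camera call takes 0.05 s, during which the arm holds its last target. There are 200 camera calls.

## Task

Without touching the stack of two storage tubs and a tin, draw the brown pointed board out from under it, towards the robot below the red bar, leaving the stack standing where it is with nothing lifted off or toppled. Then lower the board squarely across the middle of the two yellow battens of the paint rest, lying flat on both, and let go only once it rests on them. Leave the mug, the jar and the screwdriver alone.

Things in the scene. Friction and masses are not known exactly. Their poses are not given: they have to be found in the camera images.
- bar: fixed red bar, level, 210 mm long (y), 16 mm thick (x), from 22 to 44 mm above the table, with a 22 mm wide foot at each end that fills the gap below. Origin: on the table, mid-length, at its front face (towards the robot); its x axis points level away from the robot, to the stack behind it. It holds the stack back while the board is drawn through the gap below
- board_center (a point): brown pointed picket board, 170 mm long (x), 50 mm wide (y), 14 mm thick, 0.1 kg; this point is half-way along and up. The last 25 mm at its -x end taper to a point. It lies flat under the stack, roughly along the bar's x, point to the robot and 55 to 60 mm before the bar. The upper tub overhangs it: lean the gripper's top 25 to 45 degrees back to the robot to pinch its straight edges
- tub_low_center (a point): lower storage tub, blue with white lid, a closed block 130 mm (x) by 110 mm (y) by 50 mm high, about 0.22 kg; this point is its centre, half-way up. It stands on the board, its front face 2 to 5 mm behind the bar. As the board is drawn (4 to 25 N), the whole stack (224 mm high) tips back up to 0.2 rad and settles 14 mm lower, on the table
- tub_high_center (a point): upper storage tub, white with blue lid, a closed block 200 mm (x) by 110 mm (y) by 90 mm high, about 0.25 kg, loose on the lower tub; this point is its centre, half-way up. Its front end hangs out over the bar, about 34 to 43 mm past the bar's front face towards the robot, underside 64 mm above the table (50 mm once the board is out)
- tin_center (a point): tin with green label, 68 mm across, 70 mm high, about 0.25 kg, standing on the upper tub; this point is its centre, half-way up
- rest: fixed paint rest: two yellow battens, each 16 mm wide (x), 100 mm long (y), tops 26 mm above the table, centred 47 mm either side of the origin along x, on a grey base plate 120 by 60 mm and 4 mm thick. Origin: on the table at its middle. The board is to lie across both battens, its length along the rest's x axis (either way round), its middle over the origin
- mug: blue mug, 76 mm across, 85 mm high; origin at the centre of its underside; bystander
- jar: closed jar, 64 mm across, 90 mm high; origin at the centre of its underside; bystander
- driver: screwdriver with red handle, lying on the table behind; origin underneath it, on its axis; bystander
Not all that is in view belongs to the job. Leave any blue or pink look-alike of the rest alone. What is shaped like the part that bears board_center but white is not meant.

How it is judged:
By the outcome, as a careful person would: the job done as asked, in the order asked, and still so for the second after the job is handed in, with the robot touching nothing.
It also fails if it takes over 64 s, if anything falls off the work surface, if the arm or the gripper's body presses on something with over 40 N, if the wrist force passes 120 N, or if a joint passes its speed limit or range.

## Working session

There is one attempt and no reset: what is moved stays moved. The work goes in short steps, Python scripts to look and compute and a tool call to move; the robot and the scene stay as the last step left them, time stands still between calls to the robot, and variables do not carry over. Pictures are saved under pics/ and viewed, about 8 in all and at most 12, crops included, and the job is handed in when it is done.

Besides the shell and the picture viewer there is one more tool, called as name(argument=value, ...), one argument or row to a line, values as JSON. drive_tool: Moves the arm, as the interface text tells. Its arguments: {"type":"object","properties":{"steps":{"type":"array","items":{"type":"object","properties":{"x":{"type":"number"},"y":{"type":"number"},"z":{"type":"number"},"ax":{"type":"number"},"ay":{"type":"number"},"az":{"type":"number"},"gripper":{"type":"number"}}}}},"required":["steps"]}

```bash
mkdir -p pics; cat > h.py <<'E'
import numpy as np, cv2
from scipy.spatial.transform import Rotation as R
from station import ctrl
def K(n):
    p=ctrl.camera_params(n); f=240/np.tan(np.radians(p["vfov"])/2); return p,f
def ext(n,st=None):
    p,f=K(n)
    if "hand_eye" in p:
        s=st or ctrl.sense(); T=np.eye(4); T[:3,:3]=R.from_rotvec(s["ee_rot"]).as_matrix(); T[:3,3]=s["tool_pos"]
        return T@np.array(p["hand_eye"])
    T=np.eye(4); a=np.array(p["attitude"]); 
    T[:3,:3]=a if a.shape==(3,3) else (R.from_rotvec(a).as_matrix() if a.size==3 else R.from_quat(a).as_matrix())
    T[:3,3]=p["eye"]; return T
def ray(n,uv,T=None):
    p,f=K(n); T=ext(n) if T is None else T
    d=T[:3,:3]@np.array([(uv[0]-p["cx"])/f,-(uv[1]-p["cy"])/f,-1]); return T[:3,3],d
def atz(n,uv,z,T=None):
    o,d=ray(n,uv,T); return o+d*(z-o[2])/d[2]
def atd(n,uv,D,T=None):
    o,d=ray(n,uv,T); return o+d*D[int(round(uv[1])),int(round(uv[0]))]
E
python3 - <<'E'
from h import *
np.set_printoptions(precision=4,suppress=True)
for n in ["scene","top","wrist"]: print(n,ctrl.camera_params(n))
print(ctrl.sense())
for n in ["scene","top"]:
    im,D=ctrl.camera(n); cv2.imwrite(f"pics/{n}0.png",im[:,:,::-1]); np.save(f"{n}D.npy",D)
    np.save(f"{n}I.npy",im)
    for q in ["bar","board_center","tub_low_center","tub_high_center","tin_center","rest","mug","jar","driver"]:
        for r in ctrl.mark_of(q,n)[:3]:
            c=np.array(r["at"]); ci=np.clip(c,0,[639,479]); print(n,q,round(r["p"],2),c,atd(n,ci,D))
E
```

```text
scene {'vfov': 43.2302750602591, 'cx': 312.2062510806649, 'cy': 229.79813990403633, 'eye': array([-0.0076, -1.0673,  1.1432]), 'attitude': array([ 0.8429, -0.2203, -0.5124])}
top {'vfov': 42.69706186099534, 'cx': 313.28275577998005, 'cy': 238.44804595566336, 'eye': array([ 0.4048, -0.0746,  1.6921]), 'attitude': array([ 0.0956, -0.0683, -1.5721])}
wrist {'vfov': 65.94557466249398, 'cx': 319.68543407413915, 'cy': 238.69188050488975, 'hand_eye': array([[ 1.    ,  0.0001,  0.0004,  0.0002],
       [ 0.0003, -0.9646, -0.2637, -0.0774],
       [ 0.0004,  0.2637, -0.9646,  0.0197],
       [ 0.    ,  0.    ,  0.    ,  1.    ]])}
{'time_s': 0.0, 'joint_positions': array([-1.4911,  0.2458,  1.559 , -0.    ,  1.3387, -0.1741]), 'joint_vel': array([ 0.0009, -0.0018,  0.    , -0.0013,  0.0001, -0.0002]), 'tau': array([ -0.0029, -41.5843, -31.4604,   0.0683,   0.0332,  -0.0001]), 'tool_pos': array([ 0.1632, -0.629 ,  0.4036]), 'ee_rot': array([-2.4836,  1.9216,  0.002 ]), 'ft_force': array([ 0.0916,  0.8118, -0.4359]), 'torque': array([-0.0147,  0.0143, -0.0364]), 'width': 0.09386315393408828}
sc
[... 679 characters left out ...]
6793 -0.3771  0.0375]
scene driver 0.73 [289.3 179.2] [0.7287 0.3316 0.0017]
scene driver 0.26 [359.4 222.2] [ 0.6888 -0.1137  0.1563]
top board_center 0.62 [249.9 281.6] [0.4627 0.1283 0.0098]
top tub_high_center 0.6 [417.5 264. ] [ 0.51   -0.3315  0.0033]
top tub_high_center 0.31 [423.6 194.4] [ 0.6886 -0.3384  0.0874]
top tin_center 0.58 [331.6 169.9] [ 0.7258 -0.0942  0.2245]
top rest 0.98 [477.3 263.4] [ 0.5111 -0.4949  0.0036]
top rest 0.68 [419.9 263.1] [ 0.5125 -0.3383  0.0022]
top rest 0.67 [365.5 301. ] [ 0.4092 -0.1877  0.0058]
top mug 0.55 [181.3 283.3] [0.4586 0.3173 0.0082]
top jar 0.85 [422.8 196.9] [ 0.6807 -0.335   0.0945]
top driver 0.62 [179.9 186.3] [0.7263 0.3234 0.0221]
```

View pics/scene0.png

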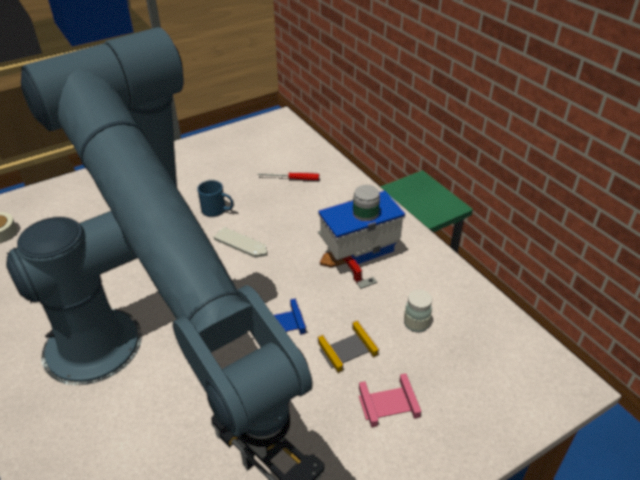

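View pics/top0.png

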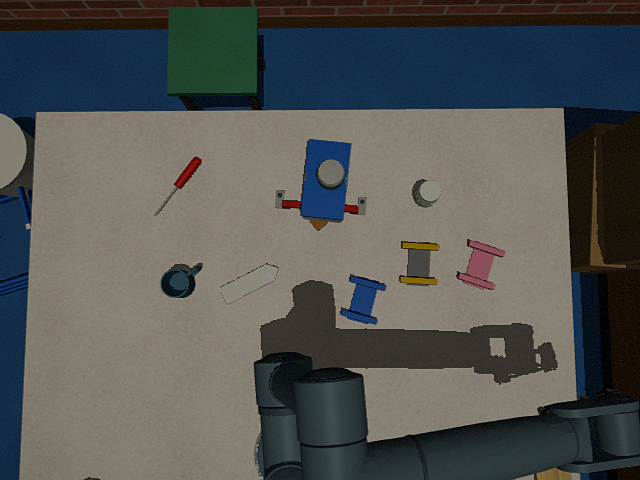

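The scene picture shows the stack at about (362,230), the board's tip at (328,260) and the yellow rest at (348,347). In the top picture the tip is at (319,229), the bar runs from (280,204) to (365,208) and the yellow rest is at (419,263). Blue (363,299) and pink (481,265) are decoys. Next I'll measure by colour.

```bash
cat > seg.py <<'E'
from h import *
np.set_printoptions(precision=4,suppress=True)
def cloud(n,m,D,T=None):
    p,f=K(n);T=ext(n) if T is None else T
    v,u=np.nonzero(m&(D>0)); d=D[v,u]
    P=np.c_[(u-p["cx"])/f*d,-(v-p["cy"])/f*d,-d]@T[:3,:3].T+T[:3,3]
    return P,u,v
def yaw(P):
    c=P[:,:2]-P[:,:2].mean(0); w,V=np.linalg.eigh(c.T@c); return V[:,1],P.mean(0),np.sqrt(w/len(P))
E
python3 - <<'E'
from seg import *
im=np.load("topI.npy");D=np.load("topD.npy");h=cv2.cvtColor(im,cv2.COLOR_RGB2HSV)
H,S,V=[h[...,i].astype(int) for i in range(3)]
def box(m,l,t,r,b):
    o=np.zeros_like(m);o[t:b,l:r]=m[t:b,l:r];return o
yl=box((H>18)&(H<32)&(S>140)&(V>80),390,230,445,295)
for nm,m in [("y far",box(yl,390,230,445,262)),("y near",box(yl,390,262,445,295)),
  ("red",box(((H<5)|(H>174))&(S>150)&(V>70),270,190,375,220)),
  ("brown",box((H>=5)&(H<18)&(S>100)&(V>50),300,212,340,236)),
  ("lid",box((H>100)&(H<125)&(S>150),295,135,355,225)),
  ("jar",box(V>-1,410,175,445,210))]:
    P,u,v=cloud("top",m,D)
    if len(P)==0: print(nm,0);continue
    if nm=="jar": P=P[P[:,2]>.03]
    d,c,s=yaw(P); print(nm,len(P),"c",c,"dir",d,"mm ext",np.ptp((P[:,:2]-c[:2])@d),"z",np.percentile(P[:,2],[5,50,95]),"x",P[:,0].min(),P[:,0].max(),"y",P[:,1].min(),P[:,1].max())
    if nm=="brown":
        i=P[:,0].argmin(); print("tip",P[i],u[i],v[i])
    if nm=="red":
        for sd in (P[:,1]>c[1],P[:,1]<c[1]): print("  half",P[sd].mean(0),P[sd][:,1].min(),P[sd][:,1].max(), sd.sum())
E
```

```text
y far 192 c [ 0.558  -0.3376  0.0258] dir [0.0663 0.9978] mm ext 0.09769393706346047 z [0.02   0.0258 0.032 ] x 0.548907432413954 0.5685037916882654 y -0.3864641000129317 -0.28977366467812316
y near 197 c [ 0.4644 -0.33    0.0253] dir [0.0647 0.9979] mm ext 0.09854429054963401 z [0.0181 0.0253 0.0321] x 0.4544636648429928 0.4738422698879635 y -0.38073667162115016 -0.28268397582931076
red 169 c [ 0.6672 -0.055   0.0433] dir [0.0854 0.9963] mm ext 0.2076295280532962 z [0.0365 0.0432 0.05  ] x 0.6506893822279483 0.6816355612949554 y -0.16744115556952233 0.03907383455429991
  half [0.6732 0.0151 0.0432] -0.0102702688175213 0.03907383455429991 97
  half [ 0.6591 -0.1494  0.0436] -0.16744115556952233 -0.13219548661151095 72
brown 107 c [ 0.6211 -0.0588  0.0145] dir [0.1293 0.9916] mm ext 0.04728339695622402 z [0.0065 0.0141 0.0208] x 0.603767440475891 0.6327009213154078 y -0.0835728589286846 -0.03655642012281268
tip [ 0.6038 -0.0587  0.0145] 318 230
lid 2550 c [ 0.7139 -0.0753  0.1531] dir [-0.9959  0.09  ] mm ext 0.22941678838373614 z [0.1473 0.1531 0.1592] x 0.6144826881710517 0.8523019983412208 y -0.14253082837713887 -0.012856942551435414
jar 520 c [ 0.6938 -0.3504  0.0791] dir [-0.8964  0.4433] mm ext 0.05950186795379207 z [0.0426 0.0869 0.0944] x 0.6661550185622082 0.7265160829487736 y -0.38477474885196367 -0.32235636919370975
```

```bash
cat > plan.py <<'E'
from seg import *
import json
def pose(F,yaw,lean,back=0.):
    "F fingertip point, yaw of board x, lean rad -> TCP T"
    u=np.array([np.cos(yaw),np.sin(yaw),0]); k=np.array([0,0,1.])
    z=np.sin(lean)*u-np.cos(lean)*k; x=np.array([-u[1],u[0],0]); y=np.cross(z,x)
    T=np.eye(4); T[:3,:3]=np.c_[x,y,z]; T[:3,3]=np.array(F)-z*(.199+back); return T
def cur():
    s=ctrl.sense(); T=np.eye(4); T[:3,:3]=R.from_rotvec(s["ee_rot"]).as_matrix(); T[:3,3]=s["tool_pos"]; return T
def rows(T1,n,rv=None,T0=None):
    T0=cur() if T0 is None else T0
    rv=R.from_matrix(T0[:3,:3].T@T1[:3,:3]).as_rotvec() if rv is None else rv
    T=T0.copy(); out=[]
    for i in range(1,n+1):
        G=np.eye(4); G[:3,3]=T0[:3,3]+(T1[:3,3]-T0[:3,3])*i/n
        G[:3,:3]=T0[:3,:3]@R.from_rotvec(rv*i/n).as_matrix()
        t=np.round(T[:3,:3].T@(G[:3,3]-T[:3,3])*100,2)
        r=np.round(np.degrees(R.from_matrix(T[:3,:3].T@G[:3,:3]).as_rotvec()),1)
        M=np.eye(4); M[:3,3]=t/100; M[:3,:3]=R.from_rotvec(np.radians(r)).as_matrix(); T=T@M
        out.append(dict(zip(["x","y","z","ax","ay","az"],(t.tolist()+r.tolist()))))
    for i in range(0,n,5): print(json.dumps(out[i:i+5]))
    return T
E
python3 - <<'E'
from plan import *
u=np.array([.9963,-.0854,0]); F=np.array([.6035,-.0587,0])+.043*u; F[2]=.007
T1=pose(F,np.arctan2(u[1],u[0]),np.radians(42),.14)
print(F,T1)
T0=cur(); rv=R.from_matrix(T0[:3,:3].T@T1[:3,:3]).as_rotvec(); print(np.degrees(rv),cur()[:3,:3])
rows(T1,25)
E
```

```text
[ 0.6463 -0.0624  0.007 ] [[ 0.0854  0.7404  0.6667  0.4203]
 [ 0.9963 -0.0635 -0.0571 -0.043 ]
 [ 0.      0.6691 -0.7431  0.2589]
 [ 0.      0.      0.      1.    ]]
[  -9.9164   57.897  -150.8254] [[ 0.2511 -0.968  -0.    ]
 [-0.968  -0.2511 -0.    ]
 [ 0.      0.     -1.    ]]
[{"x": -2.01, "y": -1.58, "z": 0.58, "ax": -0.4, "ay": 2.3, "az": -6.0}, {"x": -1.86, "y": -1.8, "z": 0.5, "ax": -0.4, "ay": 2.3, "az": -6.1}, {"x": -1.67, "y": -1.98, "z": 0.41, "ax": -0.4, "ay": 2.3, "az": -6.0}, {"x": -1.47, "y": -2.15, "z": 0.33, "ax": -0.4, "ay": 2.4, "az": -6.0}, {"x": -1.25, "y": -2.29, "z": 0.26, "ax": -0.4, "ay": 2.3, "az": -6.1}]
[{"x": -1.01, "y": -2.42, "z": 0.19, "ax": -0.4, "ay": 2.3, "az": -6.0}, {"x": -0.76, "y": -2.51, "z": 0.15, "ax": -0.4, "ay": 2.3, "az": -6.0}, {"x": -0.5, "y": -2.57, "z": 0.1, "ax": -0.4, "ay": 2.3, "az": -6.1}, {"x": -0.22, "y": -2.62, "z": 0.07, "ax": -0.4, "ay": 2.4, "az": -6.0}, {"x": 0.05, "y": -2.63, "z": 0.05, "ax": -0.4, "ay": 2.3, "az": -6.0}]
[{"x": 0.32, "y": -2.6, "z": 0.03, "ax": -0.4, "ay": 2.3, "az": -6.1}, {"x": 0.6, "y": -2.56, "z": 0.0
[... 260 characters left out ...]
57, "y": -2.09, "z": 0.15, "ax": -0.4, "ay": 2.3, "az": -6.0}, {"x": 1.78, "y": -1.92, "z": 0.21, "ax": -0.4, "ay": 2.3, "az": -6.0}, {"x": 1.97, "y": -1.73, "z": 0.26, "ax": -0.3, "ay": 2.3, "az": -6.1}, {"x": 2.12, "y": -1.51, "z": 0.34, "ax": -0.4, "ay": 2.3, "az": -6.0}, {"x": 2.25, "y": -1.28, "z": 0.42, "ax": -0.4, "ay": 2.3, "az": -6.0}]
[{"x": 2.35, "y": -1.05, "z": 0.5, "ax": -0.4, "ay": 2.4, "az": -6.1}, {"x": 2.44, "y": -0.79, "z": 0.6, "ax": -0.4, "ay": 2.3, "az": -6.0}, {"x": 2.47, "y": -0.54, "z": 0.69, "ax": -0.4, "ay": 2.3, "az": -6.1}, {"x": 2.49, "y": -0.29, "z": 0.78, "ax": -0.4, "ay": 2.3, "az": -6.0}, {"x": 2.47, "y": -0.02, "z": 0.89, "ax": -0.4, "ay": 2.3, "az": -6.0}]
```

```bash
python3 - <<'E'
from plan import *
yaw=np.arctan2(-.0854,.9963)
T1=pose([0,0,0],yaw,0); T1[:3,3]=[.42,-.043,.38]
T2=pose([.6463,-.0624,.007],yaw,np.radians(42),.14)
T=rows(T1,25,np.array([0,0,-np.radians(160.4)]));print(T[:3])
rows(T2,10,T0=T)
E
```

```text
[{"x": -2.01, "y": -1.58, "z": 0.1, "ax": -0.0, "ay": 0.0, "az": -6.4}, {"x": -1.82, "y": -1.8, "z": 0.1, "ax": -0.0, "ay": 0.0, "az": -6.4}, {"x": -1.62, "y": -1.99, "z": 0.1, "ax": 0.0, "ay": 0.0, "az": -6.4}, {"x": -1.37, "y": -2.16, "z": 0.09, "ax": -0.0, "ay": 0.0, "az": -6.5}, {"x": -1.13, "y": -2.3, "z": 0.1, "ax": -0.0, "ay": 0.0, "az": -6.4}]
[{"x": -0.86, "y": -2.41, "z": 0.1, "ax": -0.0, "ay": 0.0, "az": -6.4}, {"x": -0.59, "y": -2.49, "z": 0.1, "ax": -0.0, "ay": -0.0, "az": -6.4}, {"x": -0.31, "y": -2.54, "z": 0.1, "ax": -0.0, "ay": 0.0, "az": -6.4}, {"x": -0.02, "y": -2.56, "z": 0.1, "ax": -0.0, "ay": 0.0, "az": -6.4}, {"x": 0.26, "y": -2.55, "z": 0.1, "ax": -0.0, "ay": 0.0, "az": -6.5}]
[{"x": 0.55, "y": -2.5, "z": 0.09, "ax": -0.0, "ay": 0.0, "az": -6.4}, {"x": 0.82, "y": -2.42, "z": 0.1, "ax": -0.0, "ay": 0.0, "az": -6.4}, {"x": 1.09, "y": -2.32, "z": 0.1, "ax": -0.0, "ay": 0.0, "az": -6.4}, {"x": 1.34, "y": -2.18, "z": 0.1, "ax": -0.0, "ay": 0.0, "az": -6.4}, {"x": 1.58, "y": -2.01, "z": 0.1, "ax": -0.0, "ay": -0.0, "az": -6.4}]
[{"x": 1.79, "y": -1.83, "z": 0.1, "ax
[... 767 characters left out ...]
8  ]]
[{"x": 0.0, "y": 0.0, "z": 1.21, "ax": -4.2, "ay": 0.0, "az": -0.0}, {"x": 0.0, "y": -0.08, "z": 1.21, "ax": -4.2, "ay": 0.0, "az": -0.0}, {"x": 0.0, "y": -0.18, "z": 1.2, "ax": -4.2, "ay": 0.0, "az": -0.0}, {"x": 0.0, "y": -0.26, "z": 1.18, "ax": -4.2, "ay": 0.0, "az": -0.1}, {"x": 0.0, "y": -0.34, "z": 1.16, "ax": -4.2, "ay": 0.0, "az": 0.0}]
[{"x": 0.0, "y": -0.43, "z": 1.13, "ax": -4.2, "ay": 0.0, "az": 0.0}, {"x": 0.0, "y": -0.51, "z": 1.1, "ax": -4.2, "ay": 0.0, "az": 0.0}, {"x": 0.0, "y": -0.6, "z": 1.05, "ax": -4.2, "ay": 0.0, "az": -0.0}, {"x": 0.0, "y": -0.66, "z": 1.01, "ax": -4.2, "ay": 0.1, "az": -0.0}, {"x": 0.0, "y": -0.74, "z": 0.96, "ax": -4.2, "ay": -0.0, "az": -0.0}]
```

drive_tool(
  steps=[
    {"x":-2.0,"y":-1.6,"z":0.1,"az":-6.4},
    {"x":-1.8,"y":-1.8,"z":0.1,"az":-6.4},
    {"x":-1.6,"y":-2.0,"z":0.1,"az":-6.4},
    {"x":-1.4,"y":-2.2,"z":0.1,"az":-6.5},
    {"x":-1.1,"y":-2.3,"z":0.1,"az":-6.4},
  ],
)

```text
schema error: expected keys x, y, z, ax, ay, az, gripper
```

drive_tool(
  steps=[
    {"x":-0.9,"y":-2.4,"z":0.1,"az":-6.4},
    {"x":-0.6,"y":-2.5,"z":0.1,"az":-6.4},
    {"x":-0.3,"y":-2.5,"z":0.1,"az":-6.4},
    {"x":0,"y":-2.6,"z":0.1,"az":-6.4},
    {"x":0.3,"y":-2.6,"z":0.1,"az":-6.5},
  ],
)

```text
schema error: expected keys x, y, z, ax, ay, az, gripper
```

drive_tool(
  steps=[
    {"x":0.5,"y":-2.5,"z":0.1,"az":-6.4},
    {"x":0.8,"y":-2.4,"z":0.1,"az":-6.4},
    {"x":1.1,"y":-2.3,"z":0.1,"az":-6.4},
    {"x":1.3,"y":-2.2,"z":0.1,"az":-6.4},
    {"x":1.6,"y":-2.0,"z":0.1,"az":-6.4},
  ],
)

```text
schema error: expected keys x, y, z, ax, ay, az, gripper
```

drive_tool(
  steps=[
    {"x":1.8,"y":-1.8,"z":0.1,"az":-6.5},
    {"x":2.0,"y":-1.6,"z":0.1,"az":-6.4},
    {"x":2.2,"y":-1.4,"z":0.1,"az":-6.4},
    {"x":2.3,"y":-1.1,"z":0.1,"az":-6.4},
    {"x":2.4,"y":-0.9,"z":0.1,"az":-6.4},
  ],
)

```text
schema error: expected keys x, y, z, ax, ay, az, gripper
```

drive_tool(
  steps=[
    {"x":2.5,"y":-0.6,"z":0.1,"az":-6.4},
    {"x":2.5,"y":-0.3,"z":0.1,"az":-6.5},
    {"x":2.6,"y":0,"z":0.1,"az":-6.4},
    {"x":2.6,"y":0.3,"z":0.1,"az":-6.4},
    {"x":2.5,"y":0.5,"z":0.1,"az":-6.4},
  ],
)

```text
schema error: expected keys x, y, z, ax, ay, az, gripper
```

drive_tool(
  steps=[
    {"z":1.2,"ax":-4.2},
    {"y":-0.1,"z":1.2,"ax":-4.2},
    {"y":-0.2,"z":1.2,"ax":-4.2},
    {"y":-0.3,"z":1.2,"ax":-4.2},
    {"y":-0.3,"z":1.2,"ax":-4.2},
  ],
)

```text
schema error: expected keys x, y, z, ax, ay, az, gripper
```

drive_tool(
  steps=[
    {"y":-0.4,"z":1.1,"ax":-4.2},
    {"y":-0.5,"z":1.1,"ax":-4.2},
    {"y":-0.6,"z":1.1,"ax":-4.2},
    {"y":-0.7,"z":1.0,"ax":-4.2},
    {"y":-0.7,"z":1.0,"ax":-4.2},
  ],
)

```text
schema error: expected keys x, y, z, ax, ay, az, gripper
```

drive_tool(
  steps=[
    {"x":-2.0,"y":-1.6,"z":0.1,"ax":0,"ay":0,"az":-6.4,"gripper":0},
    {"x":-1.8,"y":-1.8,"z":0.1,"ax":0,"ay":0,"az":-6.4,"gripper":0},
    {"x":-1.6,"y":-2.0,"z":0.1,"ax":0,"ay":0,"az":-6.4,"gripper":0},
    {"x":-1.4,"y":-2.2,"z":0.1,"ax":0,"ay":0,"az":-6.5,"gripper":0},
    {"x":-1.1,"y":-2.3,"z":0.1,"ax":0,"ay":0,"az":-6.4,"gripper":0},
  ],
)

```text
time_s: 1.42
tool_pos: [0.2158, -0.5109, 0.3996]
ee_rot: [-2.922, 1.153, -0.0]
ft_force: [-0.7, -0.4, 0.6]
width: 0.0937
```

drive_tool(
  steps=[
    {"x":-0.9,"y":-2.4,"z":0.1,"ax":0,"ay":0,"az":-6.4,"gripper":0},
    {"x":-0.6,"y":-2.5,"z":0.1,"ax":0,"ay":0,"az":-6.4,"gripper":0},
    {"x":-0.3,"y":-2.5,"z":0.1,"ax":0,"ay":0,"az":-6.4,"gripper":0},
    {"x":0,"y":-2.6,"z":0.1,"ax":0,"ay":0,"az":-6.4,"gripper":0},
    {"x":0.3,"y":-2.6,"z":0.1,"ax":0,"ay":0,"az":-6.5,"gripper":0},
  ],
)

```text
time_s: 1.83
tool_pos: [0.2675, -0.393, 0.3947]
ee_rot: [3.127, -0.3, 0.0]
ft_force: [-0.3, 0.3, -0.2]
width: 0.0937
```

drive_tool(
  steps=[
    {"x":0.5,"y":-2.5,"z":0.1,"ax":0,"ay":0,"az":-6.4,"gripper":0},
    {"x":0.8,"y":-2.4,"z":0.1,"ax":0,"ay":0,"az":-6.4,"gripper":0},
    {"x":1.1,"y":-2.3,"z":0.1,"ax":0,"ay":0,"az":-6.4,"gripper":0},
    {"x":1.3,"y":-2.2,"z":0.1,"ax":0,"ay":0,"az":-6.4,"gripper":0},
    {"x":1.6,"y":-2.0,"z":0.1,"ax":0,"ay":0,"az":-6.4,"gripper":0},
  ],
)

```text
time_s: 2.25
tool_pos: [0.3179, -0.276, 0.3898]
ee_rot: [3.088, 0.573, 0.0]
ft_force: [-0.1, 0.2, 0.4]
width: 0.0938
```

As predicted, so I continue.

drive_tool(
  steps=[
    {"x":1.8,"y":-1.8,"z":0.1,"ax":0,"ay":0,"az":-6.5,"gripper":0},
    {"x":2.0,"y":-1.6,"z":0.1,"ax":0,"ay":0,"az":-6.4,"gripper":0},
    {"x":2.2,"y":-1.4,"z":0.1,"ax":0,"ay":0,"az":-6.4,"gripper":0},
    {"x":2.3,"y":-1.1,"z":0.1,"ax":0,"ay":0,"az":-6.4,"gripper":0},
    {"x":2.4,"y":-0.9,"z":0.1,"ax":0,"ay":0,"az":-6.4,"gripper":0},
  ],
)

```text
time_s: 2.67
tool_pos: [0.37, -0.1588, 0.3849]
ee_rot: [2.809, 1.405, 0.001]
ft_force: [0.2, -0.6, 0.0]
width: 0.0937
```

drive_tool(
  steps=[
    {"x":2.5,"y":-0.6,"z":0.1,"ax":0,"ay":0,"az":-6.4,"gripper":0},
    {"x":2.5,"y":-0.3,"z":0.1,"ax":0,"ay":0,"az":-6.5,"gripper":0},
    {"x":2.6,"y":0,"z":0.1,"ax":0,"ay":0,"az":-6.4,"gripper":0},
    {"x":2.6,"y":0.3,"z":0.1,"ax":0,"ay":0,"az":-6.4,"gripper":0},
    {"x":2.5,"y":0.5,"z":0.1,"ax":0,"ay":0,"az":-6.4,"gripper":0},
  ],
)

```text
time_s: 3.08
tool_pos: [0.422, -0.041, 0.3799]
ee_rot: [2.311, 2.127, 0.001]
ft_force: [-0.2, -0.5, 0.2]
width: 0.0938
```

drive_tool(
  steps=[
    {"x":0,"y":0,"z":1.2,"ax":-4.2,"ay":0,"az":0,"gripper":0},
    {"x":0,"y":-0.1,"z":1.2,"ax":-4.2,"ay":0,"az":0,"gripper":0},
    {"x":0,"y":-0.2,"z":1.2,"ax":-4.2,"ay":0,"az":0,"gripper":0},
    {"x":0,"y":-0.3,"z":1.2,"ax":-4.2,"ay":0,"az":0,"gripper":0},
    {"x":0,"y":-0.3,"z":1.2,"ax":-4.2,"ay":0,"az":0,"gripper":0},
  ],
)

```text
time_s: 3.5
tool_pos: [0.4215, -0.0422, 0.3185]
ee_rot: [2.099, 1.922, 0.36]
ft_force: [0.0, 0.0, -0.1]
width: 0.0942
```

drive_tool(
  steps=[
    {"x":0,"y":-0.4,"z":1.1,"ax":-4.2,"ay":0,"az":0,"gripper":0},
    {"x":0,"y":-0.5,"z":1.1,"ax":-4.2,"ay":0,"az":0,"gripper":0},
    {"x":0,"y":-0.6,"z":1.1,"ax":-4.2,"ay":0,"az":0,"gripper":0},
    {"x":0,"y":-0.7,"z":1.0,"ax":-4.2,"ay":0,"az":0,"gripper":0},
    {"x":0,"y":-0.7,"z":1.0,"ax":-4.2,"ay":0,"az":0,"gripper":0},
  ],
)

```text
time_s: 3.92
tool_pos: [0.4223, -0.0424, 0.258]
ee_rot: [1.86, 1.702, 0.654]
ft_force: [1.3, 1.9, 0.1]
width: 0.094
```

```bash
python3 - <<'E'
from plan import *
s=ctrl.sense(); print(s["joint_positions"],s["tool_pos"]); im,D=ctrl.camera("wrist"); np.save("wI.npy",im);np.save("wD.npy",D);np.save("wT.npy",ext("wrist",s)); cv2.imwrite("pics/w1.png",im[:,:,::-1])
T=ext("wrist",s)
h=cv2.cvtColor(im,cv2.COLOR_RGB2HSV).astype(int);H,S,V=h[...,0],h[...,1],h[...,2]
for nm,m in [("brown",(H>=5)&(H<18)&(S>100)&(V>40)),("red",((H<5)|(H>174))&(S>150)&(V>60))]:
    P,a,b=cloud("wrist",m,D,T); k=(P[:,2]<.06)&(P[:,0]>.55); P,a,b=P[k],a[k],b[k]
    print(nm,len(P),P.min(0),P.max(0),a.min(),a.max(),b.min(),b.max())
    if len(P):
      i=P[:,0].argmin();print(P[i],a[i],b[i])
    if nm=="brown" and len(P):
      P=P[P[:,2]>.011]
      for x in np.arange(.60,.665,.005):
        q=P[abs(P[:,0]-x)<.002]; print(round(x,3),len(q),q[:,1].min() if len(q) else 0,q[:,1].max() if len(q) else 0, q[:,2].mean() if len(q) else 0)
    if nm=="red" and len(P):
      for y in np.arange(-.15,.05,.02):
        q=P[(abs(P[:,1]-y)<.004)]; print(round(y,3),q[:,0].min() if len(q) else 0)
E
```

```text
[-0.4107 -0.2106  2.3589  0.6565  0.3537 -2.4398] [ 0.4223 -0.0424  0.258 ]
brown 4081 [ 0.602  -0.8298 -0.1896] [1.5592 0.7656 0.0523] 116 617 200 418
[ 0.602  -0.0561  0.0143] 323 200
0.6 1 -0.05609689114111891 -0.05609689114111891 0.014312569232519973
0.605 27 -0.06120013901650849 -0.052546644946575044 0.014259803035091013
0.61 67 -0.06637869249904077 -0.048992915201462844 0.014359598442759573
0.615 104 -0.07430372514645633 -0.0444638357911802 0.014336319010584585
0.62 141 -0.08063166980830613 -0.03984924064840405 0.014357458727240644
0.625 165 -0.082951580914881 -0.03672159152299577 0.01435070145578023
0.63 160 -0.08374598997918069 -0.0351620474438135 0.01441224129808959
0.635 156 -0.08355770157391804 -0.035235840846531766 0.014359823973699008
0.64 78 -0.07532474151439715 -0.03532417323867156 0.014344827971421857
0.645 0 0 0 0
0.65 0 0 0 0
0.655 22 -0.08440830621969381 -0.058002537937264356 0.02484811249646349
0.66 44 -0.06874569499933925 -0.03962496345657376 0.02425276244282295
0.665 2 -0.0641672718870594 -0.05951616019519135 0.014482625327857282
red 1040 [ 0.6496 -0.1659  0.0004] [0.8697 0.3351 0.0453] 201 639 268 302
[ 0.6496 -0.1646  0.0448] 201 270
-0.15 0.6502897598251189
-0.13 0.6522508908574363
-0.11 0
-0.09 0
-0.07 0
-0.05 0
-0.03 0
-0.01 0.6614850173853453
0.01 0.6639396036384579
0.03 0.6651257920022287
```

View pics/w1.png

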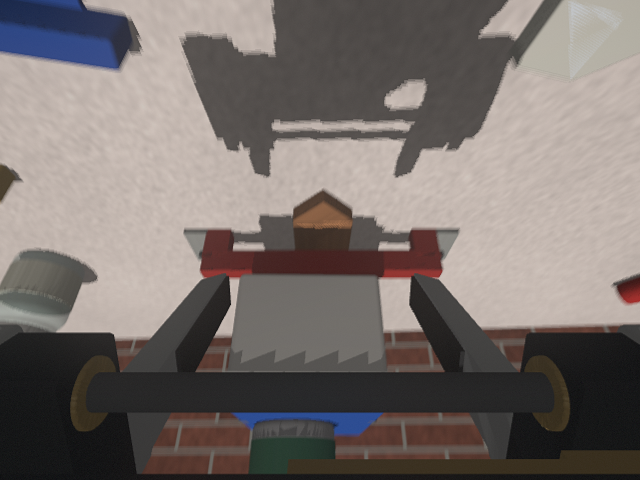

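The wrist picture shows the board's point at (323,192) in front of the red bar (row 262), with the upper tub behind it at (307,320), centred between the fingers. j5 and j6 are close to their limits here, so I'll check the kinematics before I pull.

```bash
cat > kin.py <<'E'
from plan import *
from scipy.optimize import least_squares
def rz(a): return R.from_euler('z',a).as_matrix()
def ry(a): return R.from_euler('y',a).as_matrix()
def fk(q,p):
    h,L1,L2,d6,e,lat,a=p
    A=rz(q[0]); o=np.array([0,0,h])+A@np.array([a,lat,0])
    A=A@ry(q[1]); o=o+A@np.array([0,0,L1])
    A=A@ry(q[2]); o=o+A@np.array([e,0,L2])
    A=A@rz(q[3])@ry(q[4]); o=o+A@np.array([0,0,d6]); A=A@rz(q[5]); return o,A
Q=[[-1.4911,.2458,1.559,0,1.3387,-.1741],[-0.4107,-0.2106,2.3589,.6565,.3537,-2.4398]]
X=[[.1632,-.629,.4036],[.4223,-.0424,.258]]
E
python3 - <<'E'
from kin import *
for q,x in zip(Q,X):
    o,A=fk(q,[.3,.45,.45,.08,0,.112,0]); print(o,x); print(A)
print(R.from_rotvec(ctrl.sense()["ee_rot"]).as_matrix())
r=least_squares(lambda p:np.ravel([fk(q,[*p[:4],0,p[4],0])[0]-x for q,x in zip(Q,X)]),[.3,.45,.45,.08,.11]); print(r.x,r.fun*1000)
T=np.load("wT.npy");D=np.load("wD.npy");P,a,b=cloud("wrist",np.ones_like(D,bool),D,T)
for z in (.07,.09,.11,.13,.15):
    k=(abs(P[:,2]-z)<.005)&(P[:,0]>.58)&(P[:,0]<.7)&(abs(P[:,1]+.06)<.03); print(z,k.sum(),np.percentile(P[k,0],[2,50]) if k.sum() else 0)
E
```

```text
[ 0.1552 -0.5364  0.5521] [0.1632, -0.629, 0.4036]
[[-0.2511  0.968  -0.0002]
 [ 0.968   0.2511  0.0019]
 [ 0.0019  0.0003 -1.    ]]
[ 0.3576 -0.0151  0.435 ] [0.4223, -0.0424, 0.258]
[[-0.0887 -0.7391  0.6677]
 [-0.9961  0.0652 -0.0602]
 [ 0.0009 -0.6704 -0.742 ]]
[[ 0.0887  0.7404  0.6662]
 [ 0.9961 -0.0669 -0.0583]
 [ 0.0014  0.6688 -0.7435]]
[0.15   0.4721 0.54   0.0792 0.1128] [ 0.1886  0.0002 -0.1021 -0.0557 -0.1808  0.1021]
0.07 893 [0.619  0.6227]
0.09 1127 [0.6189 0.6224]
0.11 1294 [0.6187 0.6226]
0.13 1449 [0.6188 0.6225]
0.15 507 [0.665  0.6805]
```

```bash
cat >> kin.py <<'E'
PR=[.15,.4721,.54,.0792,0,.1128,0]; LO=np.array([-3.13,-1.02,.13,-.95,.21,-2.74]);HI=np.array([3.13,2.26,2.54,4.09,2.88,2.74])
def ik(T,q0):
    def f(q):
        o,A=fk(q,PR); A=A@rz(np.pi); return np.r_[(o-T[:3,3])*5,R.from_matrix(A.T@T[:3,:3]).as_rotvec()]
    r=least_squares(f,np.clip(q0,LO+.01,HI-.01),bounds=(LO,HI)); return r.x,np.abs(r.fun).max()
E
python3 - <<'E'
from kin import *
q0=np.array(Q[1]); yaw=-.0857; u=np.array([np.cos(yaw),np.sin(yaw),0])
for L in (38,42,45):
    q=q0
    for s,z in [(0,.007),(.05,.007),(.09,.007),(.115,.007),(.125,.007),(.125,.05),(.125,.1)]:
        F=np.array([.641,-.0603,z])-s*u; q,e=ik(pose(F,yaw,np.radians(L)),q); print(L,s,z,q.round(2),round(e,4))
    F=np.array([.5112,-.3338,.033])-.047*u
    for z in (.1,.05,.033):
        F[2]=z; q,e=ik(pose(F,-.072,np.radians(L)),q); print(L,"place",z,q.round(2),round(e,4))
E
```

```text
38 0 0.007 [-0.34  0.18  2.19  0.91  0.21 -2.67] 0.0106
38 0.05 0.007 [-0.37  0.08  2.31  0.96  0.21 -2.74] 0.0103
38 0.09 0.007 [-0.39 -0.01  2.39  0.94  0.22 -2.74] 0.0184
38 0.115 0.007 [-0.41 -0.06  2.45  0.92  0.23 -2.74] 0.0227
38 0.125 0.007 [-0.42 -0.09  2.47  0.91  0.24 -2.74] 0.0239
38 0.125 0.05 [-0.43 -0.18  2.45  0.72  0.32 -2.54] 0.0
38 0.125 0.1 [-0.43 -0.28  2.41  0.52  0.43 -2.33] 0.0
38 place 0.1 [-1.03 -0.07  2.2   0.56  0.74 -2.74] 0.1581
38 place 0.05 [-1.02  0.01  2.23  0.54  0.64 -2.74] 0.2057
38 place 0.033 [-1.01  0.03  2.24  0.53  0.6  -2.74] 0.2228
42 0 0.007 [-0.35  0.17  2.22  0.98  0.21 -2.74] 0.0729
42 0.05 0.007 [-0.37  0.06  2.33  0.96  0.21 -2.74] 0.0851
42 0.09 0.007 [-0.4  -0.02  2.42  0.95  0.21 -2.74] 0.0884
42 0.115 0.007 [-0.41 -0.08  2.47  0.93  0.21 -2.74] 0.087
42 0.125 0.007 [-0.42 -0.11  2.49  0.93  0.21 -2.74] 0.0856
42 0.125 0.05 [-0.44 -0.2   2.48  0.92  0.28 -2.74] 0.0181
42 0.125 0.1 [-0.45 -0.3   2.45  0.7   0.38 -2.51] 0.0
42 place 0.1 [-1.04 -0.08  2.22  0.59  0.71 -2.74] 0.2074
42 place 0.05 [-1.03 -0.    2.25  0.56  0.61 -2.74] 0.2608
42 place 0.033 [-1.02  0.03  2.26  0.56  0.57 -2.74] 0.2797
45 0 0.007 [-0.35  0.16  2.23  0.99  0.21 -2.74] 0.131
45 0.05 0.007 [-0.38  0.05  2.34  0.97  0.21 -2.74] 0.1415
45 0.09 0.007 [-0.4  -0.04  2.43  0.95  0.21 -2.74] 0.1428
45 0.115 0.007 [-0.42 -0.1   2.49  0.94  0.21 -2.74] 0.1397
45 0.125 0.007 [-0.43 -0.13  2.51  0.93  0.21 -2.74] 0.1375
45 0.125 0.05 [-0.44 -0.22  2.51  0.93  0.25 -2.74] 0.0614
45 0.125 0.1 [-0.46 -0.31  2.48  0.87  0.34 -2.68] 0.0
45 place 0.1 [-1.05 -0.09  2.24  0.61  0.69 -2.74] 0.2455
45 place 0.05 [-1.04 -0.01  2.27  0.58  0.59 -2.74] 0.3032
45 place 0.033 [-1.03  0.02  2.28  0.57  0.55 -2.74] 0.3236
```

```bash
python3 - <<'E'
from kin import *
q0=np.array(Q[1]); q0[5]+=np.pi; yaw=-.0857; u=np.array([np.cos(yaw),np.sin(yaw),0])
H=np.diag([-1,-1,1,1.])
for L in (33,35,36,37):
    q=q0
    for s,z in [(0,.1),(0,.007),(.05,.007),(.09,.007),(.125,.007),(.125,.1)]:
        F=np.array([.641,-.0603,z])-s*u; q,e=ik(pose(F,yaw,np.radians(L))@H,q); print(L,s,z,q.round(2),round(e,4))
    F=np.array([.5112,-.3338,.033])-.047*u
    for z in (.1,.033):
        F[2]=z; q,e=ik(pose(F,-.072,np.radians(L))@H,q); print(L,"place",z,q.round(2),round(e,4))
E
```

```text
33 0 0.1 [-0.33  0.05  2.09  0.3   0.46  1.1 ] 0.0
33 0 0.007 [-0.33  0.19  2.14  0.5   0.28  0.89] 0.0
33 0.05 0.007 [-0.36  0.09  2.26  0.57  0.27  0.79] 0.0
33 0.09 0.007 [-0.38  0.01  2.35  0.62  0.28  0.72] 0.0
33 0.125 0.007 [-0.41 -0.07  2.42  0.65  0.29  0.67] 0.0
33 0.125 0.1 [-0.41 -0.25  2.35  0.36  0.51  0.98] 0.0
33 place 0.1 [-1.05 -0.05  2.18  0.69  0.79  0.15] 0.0
33 place 0.033 [-1.05  0.05  2.23  0.81  0.67 -0.01] 0.0
35 0 0.1 [-0.33  0.04  2.11  0.35  0.42  1.05] 0.0
35 0 0.007 [-0.33  0.18  2.17  0.63  0.24  0.75] 0.0
35 0.05 0.007 [-0.36  0.09  2.28  0.71  0.24  0.64] 0.0
35 0.09 0.007 [-0.39  0.    2.37  0.77  0.25  0.57] 0.0
35 0.125 0.007 [-0.42 -0.08  2.44  0.79  0.27  0.52] 0.0
35 0.125 0.1 [-0.42 -0.26  2.37  0.42  0.48  0.92] 0.0
35 place 0.1 [-1.07 -0.06  2.2   0.75  0.78  0.09] 0.0
35 place 0.033 [-1.07  0.05  2.25  0.88  0.68 -0.08] 0.0
36 0 0.1 [-0.33  0.03  2.12  0.38  0.4   1.02] 0.0
36 0 0.007 [-0.33  0.18  2.18  0.71  0.22  0.67] 0.0
36 0.05 0.007 [-0.36  0.08  2.29  0.8   0.23  0.56] 0.0
36 0.09 0.007 [-0.39  0.    2.38  0.85  0.24  0.48] 0.0
36 0.125 0.007 [-0.42 -0.08  2.45  0.87  0.26  0.44] 0.0
36 0.125 0.1 [-0.42 -0.27  2.38  0.45  0.46  0.89] 0.0
36 place 0.1 [-1.07 -0.06  2.21  0.78  0.78  0.06] 0.0
36 place 0.033 [-1.07  0.05  2.26  0.91  0.68 -0.12] 0.0
37 0 0.1 [-0.34  0.03  2.13  0.41  0.38  0.98] 0.0
37 0 0.007 [-0.34  0.18  2.19  0.8   0.21  0.58] 0.0011
37 0.05 0.007 [-0.37  0.08  2.3   0.9   0.21  0.45] 0.0
37 0.09 0.007 [-0.4  -0.    2.39  0.95  0.23  0.38] 0.0
37 0.125 0.007 [-0.43 -0.08  2.46  0.97  0.25  0.34] 0.0
37 0.125 0.1 [-0.43 -0.27  2.39  0.48  0.45  0.85] 0.0
37 place 0.1 [-1.08 -0.06  2.22  0.81  0.78  0.03] 0.0
37 place 0.033 [-1.08  0.05  2.27  0.94  0.68 -0.15] 0.0
```

The current roll would run j6 and j5 into their limits, so I'll use the half-turned roll with a 35° lean. That is reachable throughout the pull and the placing.

```bash
python3 - <<'E'
from kin import *
H=np.diag([-1,-1,1,1.]); yaw=-.0857
T0=cur(); T1=pose([.638,-.0603,.007],yaw,np.radians(35),.13)
T=rows(T1,3,T0=T0)
M=np.eye(4)
import json
for i in range(25):
    G=np.eye(4);G[:3,:3]=R.from_rotvec([0,0,np.radians(7.1)]).as_matrix();T=T@G
G[:3,:3]=R.from_rotvec([0,0,np.radians(2.5)]).as_matrix();T=T@G
print(T); rows(T1@H,1,T0=T)
E
```

```text
[{"x": 0.02, "y": 1.19, "z": 0.12, "ax": 2.3, "ay": 0.0, "az": -0.1}, {"x": 0.01, "y": 1.19, "z": 0.08, "ax": 2.3, "ay": 0.0, "az": -0.0}, {"x": 0.01, "y": 1.19, "z": 0.03, "ax": 2.4, "ay": 0.0, "az": -0.1}]
[[-0.086  -0.8164  0.571   0.45  ]
 [-0.9963  0.07   -0.0499 -0.0442]
 [ 0.0008 -0.5732 -0.8194  0.2765]
 [ 0.      0.      0.      1.    ]]
[{"x": -0.0, "y": 0.0, "z": -0.0, "ax": 0.0, "ay": -0.0, "az": 0.0}]
```

drive_tool(
  steps=[
    {"x":0,"y":1.2,"z":0.1,"ax":2.3,"ay":0,"az":-0.1,"gripper":0},
    {"x":0,"y":1.2,"z":0.1,"ax":2.3,"ay":0,"az":0,"gripper":0},
    {"x":0,"y":1.2,"z":0,"ax":2.4,"ay":0,"az":-0.1,"gripper":0},
    {"x":0,"y":0,"z":0,"ax":0,"ay":0,"az":7.1,"gripper":0},
    {"x":0,"y":0,"z":0,"ax":0,"ay":0,"az":7.1,"gripper":0},
  ],
)

```text
time_s: 4.38
tool_pos: [0.4522, -0.0452, 0.2812]
ee_rot: [2.182, 1.546, 0.64]
ft_force: [-1.0, 0.8, -0.3]
width: 0.0939
```

drive_tool(
  steps=[
    {"x":0,"y":0,"z":0,"ax":0,"ay":0,"az":7.1,"gripper":0},
    {"x":0,"y":0,"z":0,"ax":0,"ay":0,"az":7.1,"gripper":0},
    {"x":0,"y":0,"z":0,"ax":0,"ay":0,"az":7.1,"gripper":0},
    {"x":0,"y":0,"z":0,"ax":0,"ay":0,"az":7.1,"gripper":0},
    {"x":0,"y":0,"z":0,"ax":0,"ay":0,"az":7.1,"gripper":0},
  ],
)

```text
time_s: 4.8
tool_pos: [0.4515, -0.045, 0.2804]
ee_rot: [2.666, 0.843, 0.809]
ft_force: [0.4, 0.3, -0.6]
width: 0.0944
```

drive_tool(
  steps=[
    {"x":0,"y":0,"z":0,"ax":0,"ay":0,"az":7.1,"gripper":0},
    {"x":0,"y":0,"z":0,"ax":0,"ay":0,"az":7.1,"gripper":0},
    {"x":0,"y":0,"z":0,"ax":0,"ay":0,"az":7.1,"gripper":0},
    {"x":0,"y":0,"z":0,"ax":0,"ay":0,"az":7.1,"gripper":0},
    {"x":0,"y":0,"z":0,"ax":0,"ay":0,"az":7.1,"gripper":0},
  ],
)

```text
time_s: 5.22
tool_pos: [0.4515, -0.045, 0.2804]
ee_rot: [2.95, -0.011, 0.922]
ft_force: [-0.9, -0.2, 0.3]
width: 0.0939
```

drive_tool(
  steps=[
    {"x":0,"y":0,"z":0,"ax":0,"ay":0,"az":7.1,"gripper":0},
    {"x":0,"y":0,"z":0,"ax":0,"ay":0,"az":7.1,"gripper":0},
    {"x":0,"y":0,"z":0,"ax":0,"ay":0,"az":7.1,"gripper":0},
    {"x":0,"y":0,"z":0,"ax":0,"ay":0,"az":7.1,"gripper":0},
    {"x":0,"y":0,"z":0,"ax":0,"ay":0,"az":7.1,"gripper":0},
  ],
)

```text
time_s: 5.63
tool_pos: [0.4515, -0.045, 0.2804]
ee_rot: [-2.737, 0.887, -0.88]
ft_force: [-0.1, 0.5, -0.1]
width: 0.094
```

drive_tool(
  steps=[
    {"x":0,"y":0,"z":0,"ax":0,"ay":0,"az":7.1,"gripper":0},
    {"x":0,"y":0,"z":0,"ax":0,"ay":0,"az":7.1,"gripper":0},
    {"x":0,"y":0,"z":0,"ax":0,"ay":0,"az":7.1,"gripper":0},
    {"x":0,"y":0,"z":0,"ax":0,"ay":0,"az":7.1,"gripper":0},
    {"x":0,"y":0,"z":0,"ax":0,"ay":0,"az":7.1,"gripper":0},
  ],
)

```text
time_s: 6.05
tool_pos: [0.4515, -0.045, 0.2804]
ee_rot: [-2.223, 1.598, -0.739]
ft_force: [0.1, 0.2, -0.9]
width: 0.0942
```

drive_tool(
  steps=[
    {"x":0,"y":0,"z":0,"ax":0,"ay":0,"az":7.1,"gripper":0},
    {"x":0,"y":0,"z":0,"ax":0,"ay":0,"az":7.1,"gripper":0},
    {"x":0,"y":0,"z":0,"ax":0,"ay":0,"az":7.1,"gripper":0},
    {"x":0,"y":0,"z":0,"ax":0,"ay":0,"az":2.5,"gripper":0},
  ],
)

```text
time_s: 6.38
tool_pos: [0.4515, -0.045, 0.2804]
ee_rot: [-1.798, 1.967, -0.617]
ft_force: [-0.4, -0.0, -0.1]
width: 0.0938
```

```bash
python3 - <<'E'
from kin import *
H=np.diag([-1,-1,1,1.]); yaw=-.0857
s=ctrl.sense(); print(s["time_s"],s["joint_positions"]); im,D=ctrl.camera("wrist"); T=ext("wrist",s); cv2.imwrite("pics/w2.png",im[:,:,::-1])
h=cv2.cvtColor(im,cv2.COLOR_RGB2HSV).astype(int);h0,S,V=h[...,0],h[...,1],h[...,2]
P,a,b=cloud("wrist",(h0>=5)&(h0<18)&(S>90)&(V>40),D,T); P=P[(abs(P[:,2]-.014)<.003)&(P[:,0]>.58)&(P[:,0]<.68)]
if len(P):
  print(P.min(0),P.max(0))
  for x in np.arange(.60,.665,.006):
    q=P[abs(P[:,0]-x)<.002]; print(round(x,3),len(q),(q[:,1].min(),q[:,1].max(),q[:,2].mean()) if len(q) else 0)
for bk in (.03,0): print("to back",bk); T1=pose([.638,-.0603,.007],yaw,np.radians(35),bk)@H; rows(T1,5 if bk else 8)
E
```

```text
6.3833 [-0.3805 -0.1637  2.2564  0.3573  0.4875  1.0115]
[ 0.6026 -0.0834  0.011 ] [ 0.6457 -0.0342  0.0169]
0.6 0 0
0.606 48 (np.float64(-0.06162920059291859), np.float64(-0.050854219325613306), np.float64(0.014088572749328884))
0.612 120 (np.float64(-0.06972756434393415), np.float64(-0.046384527127845986), np.float64(0.014300273199842835))
0.618 183 (np.float64(-0.0771350580138123), np.float64(-0.04108674798905866), np.float64(0.01428364552793491))
0.624 241 (np.float64(-0.0818661972394367), np.float64(-0.037194357693127955), np.float64(0.014481603890166424))
0.63 258 (np.float64(-0.08262434352583067), np.float64(-0.0341845680091929), np.float64(0.014406579883601936))
0.636 113 (np.float64(-0.07527386752402739), np.float64(-0.03440998030462347), np.float64(0.014455252055116295))
0.642 30 (np.float64(-0.08106774026187717), np.float64(-0.03581394199974683), np.float64(0.0144183122957715))
0.648 0 0
0.654 0 0
0.66 0 0
to back 0.03
[{"x": -0.02, "y": 0.06, "z": 2.05, "ax": 0.0, "ay": -0.0, "az": -0.0}, {"x": -0.02, "y": 0.07, "z": 2.04, "ax": 0.1, "ay": -0.0, "az": -0.1}, {"x": -0.02, "y": 0.07, "z": 2.05, "ax": -0.0, "ay": -0.1, "az": 0.0}, {"x": -0.01, "y": 0.06, "z": 2.04, "ax": 0.0, "ay": 0.0, "az": -0.0}, {"x": -0.02, "y": 0.07, "z": 2.05, "ax": 0.1, "ay": -0.0, "az": -0.0}]
to back 0
[{"x": -0.01, "y": 0.04, "z": 1.65, "ax": 0.0, "ay": -0.0, "az": -0.0}, {"x": -0.02, "y": 0.04, "z": 1.66, "ax": 0.0, "ay": -0.0, "az": -0.0}, {"x": -0.01, "y": 0.04, "z": 1.65, "ax": 0.1, "ay": -0.0, "az": -0.1}, {"x": -0.01, "y": 0.04, "z": 1.66, "ax": -0.0, "ay": -0.1, "az": 0.0}, {"x": -0.01, "y": 0.04, "z": 1.65, "ax": 0.0, "ay": 0.0, "az": 0.0}]
[{"x": -0.01, "y": 0.04, "z": 1.65, "ax": 0.0, "ay": 0.0, "az": -0.0}, {"x": -0.01, "y": 0.05, "z": 1.66, "ax": 0.0, "ay": -0.0, "az": -0.0}, {"x": -0.01, "y": 0.04, "z": 1.65, "ax": 0.1, "ay": -0.0, "az": -0.0}]
```

View pics/w2.png

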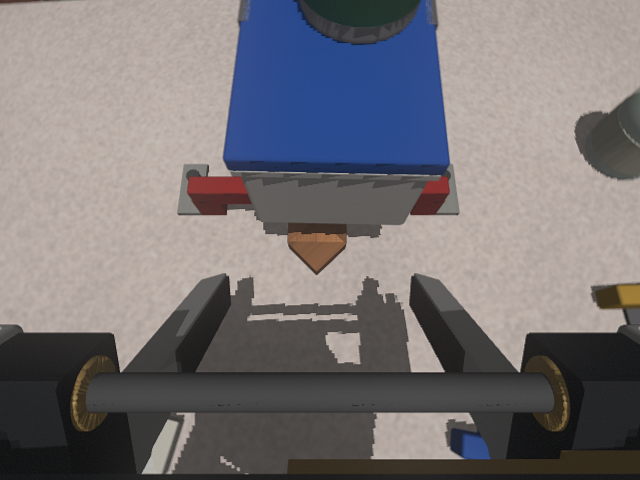

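The picture shows the point at (316,272) centred between the fingers, the upper tub's front face at rows 175–222, and free space for the approach.

drive_tool(
  steps=[
    {"x":-0.03,"y":0.07,"z":2.05,"ax":0,"ay":0,"az":0,"gripper":0},
    {"x":-0.03,"y":0.07,"z":2.05,"ax":0.1,"ay":0,"az":-0.1,"gripper":0},
    {"x":-0.03,"y":0.07,"z":2.05,"ax":0,"ay":-0.1,"az":0,"gripper":0},
    {"x":-0.03,"y":0.06,"z":2.05,"ax":0.1,"ay":0,"az":0,"gripper":0},
    {"x":-0.02,"y":0.06,"z":2.05,"ax":0,"ay":0,"az":0,"gripper":0},
  ],
)

```text
time_s: 6.85
tool_pos: [0.5081, -0.0485, 0.1936]
ee_rot: [-1.804, 1.956, -0.62]
ft_force: [0.1, 0.3, 0.4]
width: 0.0937
```

drive_tool(
  steps=[
    {"x":0,"y":0,"z":1.0,"ax":0,"ay":0,"az":0,"gripper":0},
    {"x":0,"y":0,"z":1.0,"ax":0,"ay":0,"az":0,"gripper":0},
    {"x":0,"y":0,"z":0.5,"ax":0,"ay":0,"az":0,"gripper":0},
    {"x":0,"y":0,"z":0,"ax":0,"ay":0,"az":0,"gripper":0},
  ],
)

```text
time_s: 7.18
tool_pos: [0.5219, -0.0497, 0.173]
ee_rot: [-1.804, 1.957, -0.619]
ft_force: [-0.3, -0.3, 0.2]
width: 0.094
```

```bash
python3 - <<'E'
from kin import *
H=np.diag([-1,-1,1,1.]); yaw=-.0857
s=ctrl.sense(); T=cur(); print(s["time_s"],s["joint_positions"],s["ft_force"],"tip",T[:3,3]+.199*T[:3,2])
rows(pose([.638,-.0598,.007],yaw,np.radians(35))@H,1)
im,D=ctrl.camera("wrist"); cv2.imwrite("pics/w3.png",im[:,:,::-1])
E
```

```text
7.1833 [-0.3338  0.2412  2.0953  0.6048  0.2521  0.7724] [-0.2627 -0.3301  0.1557] tip [ 0.6357 -0.0592  0.01  ]
[{"x": 0.02, "y": -0.03, "z": 0.38, "ax": -0.0, "ay": 0.1, "az": 0.2}]
```

View pics/w3.png

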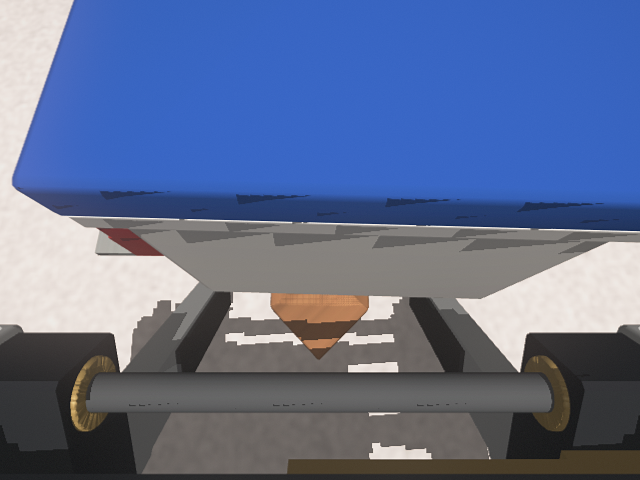

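The fingertips straddle the board, whose edges are at columns 271 and 368, centred. There is no contact force, so I advance 3–4 mm and close.

drive_tool(
  steps=[
    {"x":0,"y":0,"z":0.35,"ax":0,"ay":0.1,"az":0.2,"gripper":0},
    {"x":0,"y":0,"z":0,"ax":0,"ay":0,"az":0,"gripper":1},
    {"x":0,"y":0,"z":0,"ax":0,"ay":0,"az":0,"gripper":1},
    {"x":0,"y":0,"z":0,"ax":0,"ay":0,"az":0,"gripper":1},
    {"x":0,"y":0,"z":0,"ax":0,"ay":0,"az":0,"gripper":1},
  ],
)

```text
time_s: 7.65
tool_pos: [0.5236, -0.0498, 0.1709]
ee_rot: [-1.798, 1.96, -0.621]
ft_force: [-0.0, 0.5, 0.9]
width: 0.0707
```

drive_tool(
  steps=[
    {"x":0,"y":0,"z":0,"ax":0,"ay":0,"az":0,"gripper":1},
    {"x":0,"y":0,"z":0,"ax":0,"ay":0,"az":0,"gripper":1},
    {"x":0,"y":0,"z":0,"ax":0,"ay":0,"az":0,"gripper":1},
  ],
)

```text
time_s: 7.9
tool_pos: [0.5236, -0.0498, 0.1706]
ee_rot: [-1.798, 1.961, -0.621]
ft_force: [-0.7, 3.8, 0.6]
width: 0.0505
```

```bash
python3 - <<'E'
from kin import *
T=cur(); print("tip",T[:3,3]+.199*T[:3,2],ctrl.sense()["joint_positions"],ctrl.sense()["torque"])
u=np.array([.9963,-.0857,0]); T1=T.copy(); T1[:3,3]-=.125*u; rows(T1,25)
E
```

```text
tip [ 0.6376 -0.0598  0.0078] [-0.3325  0.2499  2.0908  0.6106  0.2454  0.7715] [0.7014 0.2252 0.4358]
[{"x": 0.0, "y": 0.41, "z": -0.29, "ax": 0.0, "ay": 0.0, "az": 0.0}, {"x": 0.0, "y": 0.41, "z": -0.28, "ax": 0.0, "ay": 0.0, "az": 0.0}, {"x": 0.0, "y": 0.41, "z": -0.29, "ax": 0.0, "ay": 0.0, "az": 0.0}, {"x": 0.0, "y": 0.41, "z": -0.29, "ax": 0.0, "ay": 0.0, "az": 0.0}, {"x": 0.0, "y": 0.41, "z": -0.29, "ax": 0.0, "ay": 0.0, "az": 0.0}]
[{"x": 0.0, "y": 0.4, "z": -0.28, "ax": 0.0, "ay": 0.0, "az": 0.0}, {"x": 0.0, "y": 0.41, "z": -0.29, "ax": 0.0, "ay": 0.0, "az": 0.0}, {"x": 0.0, "y": 0.41, "z": -0.29, "ax": 0.0, "ay": 0.0, "az": 0.0}, {"x": 0.0, "y": 0.41, "z": -0.29, "ax": 0.0, "ay": 0.0, "az": 0.0}, {"x": 0.0, "y": 0.41, "z": -0.28, "ax": 0.0, "ay": 0.0, "az": 0.0}]
[{"x": 0.0, "y": 0.41, "z": -0.29, "ax": 0.0, "ay": 0.0, "az": 0.0}, {"x": 0.01, "y": 0.41, "z": -0.29, "ax": 0.0, "ay": 0.0, "az": 0.0}, {"x": -0.0, "y": 0.41, "z": -0.29, "ax": 0.0, "ay": 0.0, "az": 0.0}, {"x": -0.0, "y": 0.41, "z": -0.28, "ax": 0.0, "ay": 0.0, "az": 0.0}, {"x": -0.0, "y": 0.41, "z": -0.29, "ax": 0.0, "ay": 0.0, "az": 0.0}]
[{"x": -0.0, "y": 0.41, "z": -0.29, "ax": 0.0, "ay": 0.0, "az": 0.0}, {"x": -0.0, "y": 0.4, "z": -0.29, "ax": 0.0, "ay": 0.0, "az": 0.0}, {"x": -0.0, "y": 0.41, "z": -0.28, "ax": 0.0, "ay": 0.0, "az": 0.0}, {"x": -0.0, "y": 0.41, "z": -0.29, "ax": 0.0, "ay": 0.0, "az": 0.0}, {"x": -0.0, "y": 0.41, "z": -0.29, "ax": 0.0, "ay": 0.0, "az": 0.0}]
[{"x": -0.0, "y": 0.41, "z": -0.29, "ax": 0.0, "ay": 0.0, "az": 0.0}, {"x": -0.0, "y": 0.41, "z": -0.28, "ax": 0.0, "ay": 0.0, "az": 0.0}, {"x": -0.0, "y": 0.41, "z": -0.29, "ax": 0.0, "ay": 0.0, "az": 0.0}, {"x": 0.0, "y": 0.41, "z": -0.29, "ax": 0.0, "ay": 0.0, "az": 0.0}, {"x": 0.0, "y": 0.41, "z": -0.29, "ax": 0.0, "ay": 0.0, "az": 0.0}]
```

drive_tool(
  steps=[
    {"x":0,"y":0.2,"z":-0.14,"ax":0,"ay":0,"az":0,"gripper":1},
    {"x":0,"y":0.41,"z":-0.29,"ax":0,"ay":0,"az":0,"gripper":1},
    {"x":0,"y":0.41,"z":-0.28,"ax":0,"ay":0,"az":0,"gripper":1},
    {"x":0,"y":0.41,"z":-0.29,"ax":0,"ay":0,"az":0,"gripper":1},
    {"x":0,"y":0.41,"z":-0.29,"ax":0,"ay":0,"az":0,"gripper":1},
  ],
)

```text
time_s: 8.32
tool_pos: [0.5025, -0.0484, 0.1718]
ee_rot: [-1.795, 1.96, -0.627]
ft_force: [10.4, -0.9, -4.5]
width: 0.0495
```

```bash
cat > chk.py <<'E'
from kin import *
import sys
s=ctrl.sense(); T=cur(); print("t",s["time_s"],"tip",T[:3,3]+.199*T[:3,2],"w",s["width"],s["ft_force"],s["joint_positions"])
im,D=ctrl.camera("top"); cv2.imwrite(f"pics/{sys.argv[1]}.png",im[:,:,::-1])
h=cv2.cvtColor(im,cv2.COLOR_RGB2HSV);H,S,V=[h[...,i].astype(int) for i in range(3)]
m=(H>100)&(H<125)&(S>150); m[:130]=0;m[230:]=0;m[:,:290]=0;m[:,360:]=0
P,u,v=cloud("top",m,D);P=P[P[:,2]>.1]; A=np.c_[P[:,:2],np.ones(len(P))]; c=np.linalg.lstsq(A,P[:,2],rcond=None)[0]
print("lid c",P.mean(0),"slope",c[:2],"n",len(P),"x",np.percentile(P[:,0],[1,99]))
E
python3 chk.py t1
```

```text
t 8.3167 tip [ 0.6171 -0.059   0.0095] w 0.049466495103319956 [10.3767 -0.9086 -4.495 ] [-0.345   0.2057  2.1442  0.6602  0.2387  0.7125]
lid c [ 0.7128 -0.0757  0.1538] slope [-0.0134 -0.0086] n 2532 x [0.6178 0.8164]
```

drive_tool(
  steps=[
    {"x":0,"y":0.41,"z":-0.29,"ax":0,"ay":0,"az":0,"gripper":1},
    {"x":0,"y":0.41,"z":-0.28,"ax":0,"ay":0,"az":0,"gripper":1},
    {"x":0,"y":0.41,"z":-0.28,"ax":0,"ay":0,"az":0,"gripper":1},
    {"x":0,"y":0.41,"z":-0.28,"ax":0,"ay":0,"az":0,"gripper":1},
    {"x":0,"y":0.41,"z":-0.28,"ax":0,"ay":0,"az":0,"gripper":1},
  ],
)

```text
time_s: 8.78
tool_pos: [0.4777, -0.0464, 0.1718]
ee_rot: [-1.795, 1.959, -0.627]
ft_force: [9.2, -0.0, -2.1]
width: 0.0496
```

```bash
python3 chk.py t2; python3 - <<'E'
from kin import *
s=ctrl.sense(); im,D=ctrl.camera("wrist"); T=ext("wrist",s); cv2.imwrite("pics/w4.png",im[:,:,::-1])
E
```

```text
t 8.7833 tip [ 0.5925 -0.057   0.0095] w 0.04960694547190656 [ 9.1775 -0.0441 -2.069 ] [-0.3602  0.1551  2.2054  0.7126  0.237   0.6473]
lid c [ 0.7136 -0.0758  0.1536] slope [-0.0202 -0.0049] n 2528 x [0.6193 0.8173]
```

View pics/w4.png

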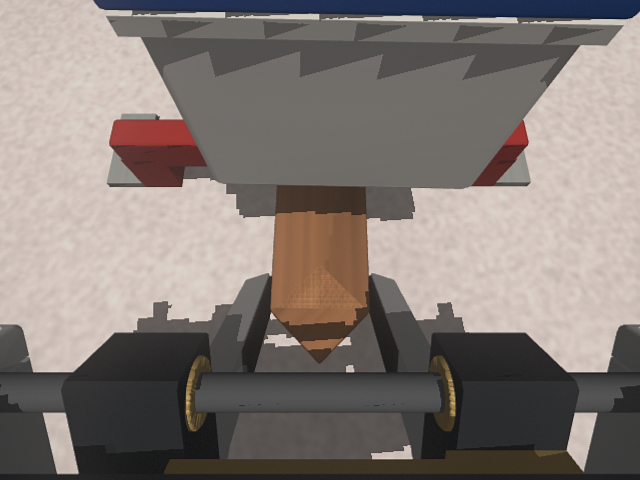

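The board is coming out straight and the grip is holding, with the point at (319,362), almost unchanged in the picture. I continue.

drive_tool(
  steps=[
    {"x":0,"y":0.41,"z":-0.28,"ax":0,"ay":0,"az":0,"gripper":1},
    {"x":0,"y":0.41,"z":-0.28,"ax":0,"ay":0,"az":0,"gripper":1},
    {"x":0,"y":0.41,"z":-0.28,"ax":0,"ay":0,"az":0,"gripper":1},
    {"x":0,"y":0.41,"z":-0.28,"ax":0,"ay":0,"az":0,"gripper":1},
    {"x":0,"y":0.41,"z":-0.28,"ax":0,"ay":0,"az":0,"gripper":1},
  ],
)

```text
time_s: 9.3
tool_pos: [0.4539, -0.0446, 0.1723]
ee_rot: [-1.793, 1.959, -0.631]
ft_force: [11.7, -0.6, -2.4]
width: 0.0501
```

```bash
python3 chk.py t3
```

```text
t 9.3 tip [ 0.569  -0.0555  0.0104] w 0.050073181291042615 [11.681  -0.5767 -2.3579] [-0.3773  0.1027  2.2647  0.7619  0.2376  0.5846]
lid c [ 0.7187 -0.0762  0.1523] slope [-0.083   0.0035] n 2440 x [0.6266 0.824 ]
```

drive_tool(
  steps=[
    {"x":0,"y":0.33,"z":-0.22,"ax":0,"ay":0,"az":0,"gripper":1},
    {"x":0,"y":0.33,"z":-0.22,"ax":0,"ay":0,"az":0,"gripper":1},
    {"x":0,"y":0.33,"z":-0.22,"ax":0,"ay":0,"az":0,"gripper":1},
    {"x":0,"y":0.33,"z":-0.22,"ax":0,"ay":0,"az":0,"gripper":1},
    {"x":0,"y":0.33,"z":-0.22,"ax":0,"ay":0,"az":0,"gripper":1},
  ],
)

```text
time_s: 9.77
tool_pos: [0.4323, -0.0421, 0.1703]
ee_rot: [-1.797, 1.96, -0.624]
ft_force: [4.2, 0.0, 3.8]
width: 0.0495
```

```bash
python3 chk.py t4
```

```text
t 9.7667 tip [ 0.5467 -0.0525  0.0078] w 0.04954766247743267 [4.2117 0.0406 3.8382] [-0.3927  0.0595  2.3173  0.7967  0.2429  0.5362]
lid c [ 0.7228 -0.0764  0.1495] slope [-0.1118  0.0015] n 2378 x [0.6326 0.8302]
```

drive_tool(
  steps=[
    {"x":0,"y":0.33,"z":-0.22,"ax":0,"ay":0,"az":0,"gripper":1},
    {"x":0,"y":0.33,"z":-0.22,"ax":0,"ay":0,"az":0,"gripper":1},
    {"x":0,"y":0.33,"z":-0.22,"ax":0,"ay":0,"az":0,"gripper":1},
    {"x":0,"y":0.33,"z":-0.22,"ax":0,"ay":0,"az":0,"gripper":1},
    {"x":0,"y":0.33,"z":-0.22,"ax":0,"ay":0,"az":0,"gripper":1},
  ],
)

```text
time_s: 10.23
tool_pos: [0.4129, -0.0406, 0.1702]
ee_rot: [-1.796, 1.96, -0.626]
ft_force: [4.8, -1.1, 7.4]
width: 0.0497
```

```bash
python3 chk.py t5
```

```text
t 10.2333 tip [ 0.5274 -0.0511  0.0078] w 0.04965986328675696 [ 4.8474 -1.1157  7.3713] [-0.4097  0.0135  2.3659  0.8268  0.2487  0.4926]
lid c [ 0.7115 -0.0758  0.1392] slope [ 0.003  -0.0009] n 2475 x [0.6189 0.817 ]
```

The stack has settled flat on the table (lid at z 0.139, slope about 0, same x and y). The tail is just under the bar, so I draw 20 mm more and look.

drive_tool(
  steps=[
    {"x":0,"y":0.33,"z":-0.22,"ax":0,"ay":0,"az":0,"gripper":1},
    {"x":0,"y":0.33,"z":-0.22,"ax":0,"ay":0,"az":0,"gripper":1},
    {"x":0,"y":0.33,"z":-0.22,"ax":0,"ay":0,"az":0,"gripper":1},
    {"x":0,"y":0.33,"z":-0.22,"ax":0,"ay":0,"az":0,"gripper":1},
    {"x":0,"y":0.33,"z":-0.22,"ax":0,"ay":0,"az":0,"gripper":1},
  ],
)

```text
time_s: 10.7
tool_pos: [0.3935, -0.0391, 0.17]
ee_rot: [-1.795, 1.959, -0.627]
ft_force: [5.4, -1.0, 8.9]
width: 0.0498
```

```bash
python3 chk.py t6; cat > wb.py <<'E'
from kin import *
import sys
s=ctrl.sense(); im,D=ctrl.camera("wrist"); T=ext("wrist",s); cv2.imwrite(f"pics/{sys.argv[1]}.png",im[:,:,::-1])
h=cv2.cvtColor(im,cv2.COLOR_RGB2HSV).astype(int);h0,S,V=h[...,0],h[...,1],h[...,2]
m=((h0>=5)&(h0<18)&(S>90)&(V>40)).astype(np.uint8)
n,l,st,c=cv2.connectedComponentsWithStats(m); 
k=1+st[1:,4].argmax(); P,a,b=cloud("wrist",l==k,D,T)
zm=np.median(P[:,2]); P=P[abs(P[:,2]-zm)<.012]
A=np.c_[P[:,:2],np.ones(len(P))]; c=np.linalg.lstsq(A,P[:,2],rcond=None)[0]
r=P[:,2]-A@c; P=P[abs(r)<.003]; A=np.c_[P[:,:2],np.ones(len(P))]; c=np.linalg.lstsq(A,P[:,2],rcond=None)[0]
d,cc,_=yaw(P); d=d*np.sign(d[0]); t=(P[:,:2]-cc[:2])@d; w=(P[:,:2]-cc[:2])@[-d[1],d[0]]
# straight-edge centreline: slices
sl=[]
for x in np.arange(t.min()+.03,t.max()-.004,.004):
    q=w[abs(t-x)<.002]; 
    if len(q)>10: sl.append((x,np.percentile(q,2),np.percentile(q,98)))
sl=np.array(sl); g=(sl[:,2]-sl[:,1])>.042; f=np.polyfit(sl[g,0],(sl[g,1]+sl[g,2])/2,1)
e=lambda x:cc[:2]+x*d+np.polyval(f,x)*np.array([-d[1],d[0]])
print("z",zm,"slope",c[:2],"point end",e(t.min()),"tail",e(t.max()),"len",np.ptp(t),"yaw",np.arctan2(d[1],d[0])+np.arctan(f[0]),"slices",g.sum())
TT=cur(); print("tip in hand: fingertip",TT[:3,3]+.199*TT[:3,2])
E
python3 wb.py w5
```

```text
t 10.7 tip [ 0.5082 -0.0497  0.0077] w 0.049774709158655124 [ 5.3552 -1.0136  8.9025] [-0.4289 -0.0356  2.4148  0.8495  0.2576  0.4552]
lid c [ 0.7124 -0.076   0.1394] slope [ 0.0021 -0.0049] n 2518 x [0.6186 0.8175]
z 0.014395233491739545 slope [0.0012 0.0008] point end [ 0.4729 -0.0461] tail [ 0.6414 -0.0629] len 0.16932603709105526 yaw -0.09926235635312369 slices 34
tip in hand: fingertip [ 0.5079 -0.0496  0.0077]
```

View pics/w5.png

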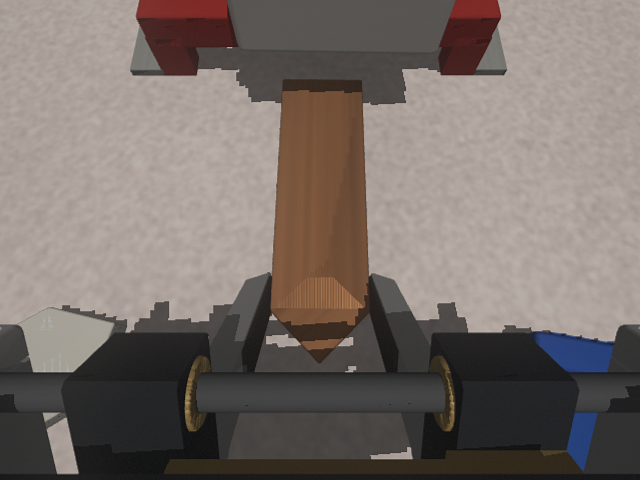

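The board is fully out: tail at (322,80), lying flat, 169 mm measured, with the stack standing. The tail is still below the tub's overhang, so I keep low while I clear it and then lift.

```bash
cat > mv.py <<'E'
from kin import *
def go(Twp,q,name,n):
    qq=q
    for T in np.atleast_3d(Twp) if False else [Twp]:
        qq,e=ik(T,qq); print(name,qq.round(2),"err",round(e,4),"maxdq/row",np.abs(qq-q).max()/n)
    return qq
E
python3 - <<'E'
from mv import *
s=ctrl.sense(); q=s["joint_positions"]; T0=cur()
hy=np.arctan2(T0[1,2],T0[0,2]); lean=np.arctan2(np.hypot(*T0[:2,2]),-T0[2,2]); print("hand yaw",hy,"lean",np.degrees(lean))
c=np.array([.5572,-.0545,.0077]); F=T0[:3,3]+.199*T0[:3,2]
off=R.from_euler('z',.0993).as_matrix()@(c-F); print("off",off)
W=[]; T=T0.copy(); T[2,3]+=.009; W.append((T,2,"lift"))
T=T.copy(); T[:3,3]+=[-.042,-.045,.004]; W.append((T,5,"clear"))
T=T.copy(); T[:3,3]+=[0,-.01,.09]; W.append((T,5,"up"))
dy=-.070+.0993; Rw=R.from_euler('z',dy).as_matrix()
T2=T0.copy(); T2[:3,:3]=Rw@T0[:3,:3]; Fg=np.array([.5112,-.3338,.10])-R.from_euler('z',-.07).as_matrix()@off; Fg[2]=.10
T2[:3,3]=Fg-.199*T2[:3,2]; W.append((T2,10,"over"))
T=T0
for X,n,nm in W:
    q=go(X,q,nm,n); T=rows(X,n,T0=T)
E
```

```text
hand yaw -0.09202635518609426 lean 35.35152798913275
off [0.0496 0.0001 0.    ]
lift [-0.43 -0.12  2.46  0.74  0.29  0.57] err 0.0 maxdq/row 0.05490608437990463
[{"x": 0.0, "y": -0.26, "z": -0.37, "ax": 0.0, "ay": 0.0, "az": 0.0}, {"x": 0.0, "y": -0.26, "z": -0.36, "ax": 0.0, "ay": 0.0, "az": 0.0}]
clear [-0.62 -0.22  2.53  0.83  0.41  0.34] err 0.0 maxdq/row 0.045477080580269016
[{"x": 0.97, "y": 0.57, "z": -0.5, "ax": 0.0, "ay": 0.0, "az": 0.0}, {"x": 0.97, "y": 0.58, "z": -0.5, "ax": 0.0, "ay": 0.0, "az": 0.0}, {"x": 0.97, "y": 0.57, "z": -0.51, "ax": 0.0, "ay": 0.0, "az": 0.0}, {"x": 0.98, "y": 0.57, "z": -0.5, "ax": 0.0, "ay": 0.0, "az": 0.0}, {"x": 0.97, "y": 0.57, "z": -0.5, "ax": 0.0, "ay": 0.0, "az": 0.0}]
up [-0.65 -0.4   2.44  0.55  0.62  0.64] err 0.0 maxdq/row 0.0596673413339342
[{"x": 0.2, "y": -1.05, "z": -1.46, "ax": 0.0, "ay": 0.0, "az": 0.0}, {"x": 0.21, "y": -1.06, "z": -1.46, "ax": 0.0, "ay": 0.0, "az": 0.0}, {"x": 0.2, "y": -1.05, "z": -1.45, "ax": 0.0, "ay": 0.0, "az": 0.0}, {"x": 0.2, "y": -1.06, "z": -1.46, "ax": 0.0, "ay": 0.0, "az": 0.0}, {"x": 0.21, "y": -1.05, "z": -1.46, "ax": 0.0, "ay": 0.0, "az": 0.0}]
over [-1.08 -0.06  2.21  0.76  0.79  0.06] err 0.0 maxdq/row 0.05754237821504069
[{"x": 2.29, "y": -0.06, "z": 0.18, "ax": 0.0, "ay": -0.1, "az": -0.1}, {"x": 2.28, "y": -0.06, "z": 0.18, "ax": 0.0, "ay": -0.1, "az": -0.2}, {"x": 2.29, "y": -0.06, "z": 0.18, "ax": 0.0, "ay": -0.1, "az": -0.1}, {"x": 2.28, "y": -0.05, "z": 0.17, "ax": 0.0, "ay": -0.1, "az": -0.1}, {"x": 2.29, "y": -0.04, "z": 0.17, "ax": 0.0, "ay": -0.1, "az": -0.2}]
[{"x": 2.29, "y": -0.04, "z": 0.16, "ax": 0.0, "ay": -0.1, "az": -0.1}, {"x": 2.29, "y": -0.03, "z": 0.16, "ax": 0.0, "ay": -0.1, "az": -0.2}, {"x": 2.28, "y": -0.02, "z": 0.16, "ax": 0.0, "ay": -0.1, "az": -0.1}, {"x": 2.29, "y": -0.02, "z": 0.15, "ax": 0.0, "ay": -0.1, "az": -0.1}, {"x": 2.29, "y": -0.02, "z": 0.15, "ax": 0.0, "ay": -0.1, "az": -0.2}]
```

```bash
python3 - <<'E'
from mv import *
s=ctrl.sense(); q=s["joint_positions"]; T0=cur(); off=np.array([.0496,0,0])
W=[]; T=T0.copy(); T[2,3]+=.024; W.append((T,5,"lift"))
T=T.copy(); T[:3,3]+=[-.042,-.035,0]; W.append((T,5,"clear"))
T=T.copy(); T[:3,3]+=[-.01,-.02,.08]; W.append((T,5,"up"))
Rw=R.from_euler('z',-.070+.0993).as_matrix()
T2=T0.copy(); T2[:3,:3]=Rw@T0[:3,:3]; Fg=np.array([.5112,-.3338,.10])-R.from_euler('z',-.07).as_matrix()@off; Fg[2]=.10
T2[:3,3]=Fg-.199*T2[:3,2]; W.append((T2,10,"over"))
T=T0
for X,n,nm in W:
    q=go(X,q,nm,n); T=rows(X,n,T0=T)
E
```

```text
lift [-0.43 -0.16  2.45  0.65  0.32  0.66] err 0.0 maxdq/row 0.04072458870868145
[{"x": 0.0, "y": -0.28, "z": -0.39, "ax": 0.0, "ay": 0.0, "az": 0.0}, {"x": 0.0, "y": -0.28, "z": -0.39, "ax": 0.0, "ay": 0.0, "az": 0.0}, {"x": 0.0, "y": -0.27, "z": -0.39, "ax": 0.0, "ay": 0.0, "az": 0.0}, {"x": 0.0, "y": -0.28, "z": -0.4, "ax": 0.0, "ay": 0.0, "az": 0.0}, {"x": 0.01, "y": -0.28, "z": -0.39, "ax": 0.0, "ay": 0.0, "az": 0.0}]
clear [-0.59 -0.26  2.53  0.75  0.42  0.44] err 0.0 maxdq/row 0.04397138013961568
[{"x": 0.77, "y": 0.63, "z": -0.45, "ax": 0.0, "ay": 0.0, "az": 0.0}, {"x": 0.77, "y": 0.64, "z": -0.44, "ax": 0.0, "ay": 0.0, "az": 0.0}, {"x": 0.77, "y": 0.63, "z": -0.45, "ax": 0.0, "ay": 0.0, "az": 0.0}, {"x": 0.77, "y": 0.63, "z": -0.44, "ax": 0.0, "ay": 0.0, "az": 0.0}, {"x": 0.77, "y": 0.64, "z": -0.45, "ax": 0.0, "ay": 0.0, "az": 0.0}]
up [-0.67 -0.43  2.46  0.55  0.65  0.62] err 0.0 maxdq/row 0.0455870394688101
[{"x": 0.42, "y": -0.79, "z": -1.4, "ax": 0.0, "ay": 0.0, "az": 0.0}, {"x": 0.42, "y": -0.79, "z": -1.4, "ax": 0.0, "ay": 0.0, "az": 0.0}, {"x": 0.42, "y": -0.8, "z": 
[... 268 characters left out ...]
.28, "y": -0.14, "z": 0.25, "ax": 0.0, "ay": -0.1, "az": -0.1}, {"x": 2.27, "y": -0.13, "z": 0.25, "ax": 0.0, "ay": -0.1, "az": -0.2}, {"x": 2.28, "y": -0.13, "z": 0.24, "ax": 0.0, "ay": -0.1, "az": -0.1}, {"x": 2.28, "y": -0.12, "z": 0.23, "ax": 0.0, "ay": -0.1, "az": -0.1}, {"x": 2.28, "y": -0.12, "z": 0.24, "ax": 0.0, "ay": -0.1, "az": -0.2}]
[{"x": 2.28, "y": -0.12, "z": 0.23, "ax": 0.0, "ay": -0.1, "az": -0.1}, {"x": 2.28, "y": -0.1, "z": 0.22, "ax": 0.0, "ay": -0.1, "az": -0.2}, {"x": 2.28, "y": -0.1, "z": 0.23, "ax": 0.0, "ay": -0.1, "az": -0.1}, {"x": 2.29, "y": -0.1, "z": 0.21, "ax": 0.0, "ay": -0.1, "az": -0.1}, {"x": 2.28, "y": -0.09, "z": 0.22, "ax": 0.0, "ay": -0.1, "az": -0.2}]
```

drive_tool(
  steps=[
    {"x":0,"y":-0.28,"z":-0.39,"ax":0,"ay":0,"az":0,"gripper":1},
    {"x":0,"y":-0.28,"z":-0.39,"ax":0,"ay":0,"az":0,"gripper":1},
    {"x":0,"y":-0.28,"z":-0.39,"ax":0,"ay":0,"az":0,"gripper":1},
    {"x":0,"y":-0.28,"z":-0.39,"ax":0,"ay":0,"az":0,"gripper":1},
    {"x":0,"y":-0.28,"z":-0.39,"ax":0,"ay":0,"az":0,"gripper":1},
  ],
)

```text
time_s: 11.22
tool_pos: [0.3907, -0.0374, 0.1907]
ee_rot: [-1.802, 1.962, -0.613]
ft_force: [-0.6, -0.5, -1.0]
width: 0.0495
```

drive_tool(
  steps=[
    {"x":0.77,"y":0.53,"z":-0.37,"ax":0,"ay":0,"az":0,"gripper":1},
    {"x":0.77,"y":0.53,"z":-0.37,"ax":0,"ay":0,"az":0,"gripper":1},
    {"x":0.77,"y":0.53,"z":-0.37,"ax":0,"ay":0,"az":0,"gripper":1},
    {"x":0.77,"y":0.53,"z":-0.37,"ax":0,"ay":0,"az":0,"gripper":1},
    {"x":0.77,"y":0.53,"z":-0.37,"ax":0,"ay":0,"az":0,"gripper":1},
  ],
)

```text
time_s: 11.63
tool_pos: [0.355, -0.073, 0.1905]
ee_rot: [-1.801, 1.961, -0.613]
ft_force: [0.0, -0.2, -0.7]
width: 0.0496
```

drive_tool(
  steps=[
    {"x":0.42,"y":-0.7,"z":-1.45,"ax":0,"ay":0,"az":0,"gripper":1},
    {"x":0.42,"y":-0.7,"z":-1.45,"ax":0,"ay":0,"az":0,"gripper":1},
    {"x":0.42,"y":-0.7,"z":-1.45,"ax":0,"ay":0,"az":0,"gripper":1},
    {"x":0.42,"y":-0.7,"z":-1.45,"ax":0,"ay":0,"az":0,"gripper":1},
    {"x":0.42,"y":-0.7,"z":-1.45,"ax":0,"ay":0,"az":0,"gripper":1},
  ],
)

```text
time_s: 12.05
tool_pos: [0.3407, -0.0927, 0.2701]
ee_rot: [-1.801, 1.962, -0.613]
ft_force: [0.1, -0.5, -0.8]
width: 0.0496
```

```bash
python3 chk.py t7;python3 wb.py w6; python3 - <<'E'
from mv import *
off=np.array([.0496,0,0]);T0=cur()
Rw=R.from_euler('z',-.070+.0993).as_matrix()
T2=T0.copy(); T2[:3,:3]=Rw@T0[:3,:3]; Fg=np.array([.5112,-.3338,.10])-R.from_euler('z',-.07).as_matrix()@off; Fg[2]=.10
T2[:3,3]=Fg-.199*T2[:3,2]; rows(T2,10)
E
```

```text
t 12.05 tip [ 0.4538 -0.1021  0.1066] w 0.04960054183131057 [ 0.1182 -0.4592 -0.7699] [-0.6674 -0.4861  2.5092  0.5352  0.6654  0.6392]
lid c [ 0.7124 -0.076   0.1392] slope [ 0.002  -0.0074] n 2522 x [0.6193 0.8171]
z 0.1169237831932724 slope [-0.005  -0.0009] point end [ 0.4207 -0.1006] tail [ 0.5894 -0.1168] len 0.16946770571134961 yaw -0.09523217006264648 slices 34
tip in hand: fingertip [ 0.4559 -0.1039  0.1096]
[{"x": 2.28, "y": -0.15, "z": 0.23, "ax": 0.0, "ay": -0.1, "az": -0.1}, {"x": 2.29, "y": -0.14, "z": 0.22, "ax": 0.0, "ay": -0.1, "az": -0.2}, {"x": 2.28, "y": -0.14, "z": 0.22, "ax": 0.0, "ay": -0.1, "az": -0.1}, {"x": 2.29, "y": -0.13, "z": 0.22, "ax": 0.0, "ay": -0.1, "az": -0.1}, {"x": 2.29, "y": -0.13, "z": 0.21, "ax": 0.0, "ay": -0.1, "az": -0.2}]
[{"x": 2.28, "y": -0.12, "z": 0.21, "ax": 0.0, "ay": -0.1, "az": -0.1}, {"x": 2.29, "y": -0.12, "z": 0.21, "ax": 0.0, "ay": -0.1, "az": -0.2}, {"x": 2.29, "y": -0.11, "z": 0.2, "ax": 0.0, "ay": -0.1, "az": -0.1}, {"x": 2.29, "y": -0.11, "z": 0.2, "ax": 0.0, "ay": -0.1, "az": -0.1}, {"x": 2.29, "y": -0.1, "z": 0.19, "ax": 0.0, "ay": -0.1, "az": -0.2}]
```

drive_tool(
  steps=[
    {"x":2.3,"y":-0.14,"z":0.22,"ax":0,"ay":-0.1,"az":-0.1,"gripper":1},
    {"x":2.3,"y":-0.14,"z":0.22,"ax":0,"ay":-0.1,"az":-0.2,"gripper":1},
    {"x":2.3,"y":-0.14,"z":0.22,"ax":0,"ay":-0.1,"az":-0.1,"gripper":1},
    {"x":2.3,"y":-0.13,"z":0.22,"ax":0,"ay":-0.1,"az":-0.1,"gripper":1},
    {"x":2.3,"y":-0.13,"z":0.22,"ax":0,"ay":-0.1,"az":-0.2,"gripper":1},
  ],
)

```text
time_s: 12.57
tool_pos: [0.344, -0.2091, 0.2641]
ee_rot: [-1.812, 1.946, -0.609]
ft_force: [0.2, 1.0, -0.7]
width: 0.0494
```

drive_tool(
  steps=[
    {"x":2.3,"y":-0.12,"z":0.21,"ax":0,"ay":-0.1,"az":-0.1,"gripper":1},
    {"x":2.3,"y":-0.12,"z":0.21,"ax":0,"ay":-0.1,"az":-0.2,"gripper":1},
    {"x":2.3,"y":-0.11,"z":0.2,"ax":0,"ay":-0.1,"az":-0.1,"gripper":1},
    {"x":2.2,"y":-0.11,"z":0.2,"ax":0,"ay":-0.1,"az":-0.1,"gripper":1},
    {"x":2.1,"y":-0.1,"z":0.2,"ax":0,"ay":-0.1,"az":-0.2,"gripper":1},
  ],
)

```text
time_s: 12.98
tool_pos: [0.3473, -0.3215, 0.2588]
ee_rot: [-1.824, 1.931, -0.603]
ft_force: [-0.1, 0.3, -1.1]
width: 0.0493
```

drive_tool(
  steps=[
    {"x":0,"y":0,"z":0,"ax":0,"ay":0,"az":0,"gripper":1},
    {"x":0,"y":0,"z":0,"ax":0,"ay":0,"az":0,"gripper":1},
  ],
)

```text
time_s: 13.15
tool_pos: [0.3474, -0.321, 0.2595]
ee_rot: [-1.823, 1.932, -0.604]
ft_force: [-0.5, 0.0, -1.2]
width: 0.0494
```

```bash
python3 wb.py w7; cat > rest.py <<'E'
from kin import *
# rest battens from the wrist view
s=ctrl.sense(); im,D=ctrl.camera("wrist"); T=ext("wrist",s)
h=cv2.cvtColor(im,cv2.COLOR_RGB2HSV).astype(int);h0,S,V=h[...,0],h[...,1],h[...,2]
P,a,b=cloud("wrist",(h0>18)&(h0<32)&(S>140)&(V>60),D,T); P=P[(abs(P[:,2]-.026)<.004)&(abs(P[:,0]-.51)<.1)&(abs(P[:,1]+.33)<.1)]
for k in (P[:,0]>.511,P[:,0]<.511):
    Q_=P[k]; 
    if len(Q_)<20: print(len(Q_)); continue
    f=np.polyfit(Q_[:,1],Q_[:,0],1); print(len(Q_),"y",np.percentile(Q_[:,1],[.5,99.5]),"slope",f,"x at -.334",np.polyval(f,-.334),"x range",Q_[:,0].min(),Q_[:,0].max(),"z",Q_[:,2].mean())
E
python3 rest.py; python3 chk.py t8
```

```text
z 0.10245613819143279 slope [-0.0086  0.0052] point end [ 0.4262 -0.3245] tail [ 0.5958 -0.3359] len 0.1699295915782562 yaw -0.06738972934969774 slices 34
tip in hand: fingertip [ 0.4613 -0.3261  0.0965]
583 y [-0.3849 -0.2872] slope [0.0641 0.5785] x at -.334 0.557112885982921 x range 0.5470095489112418 0.5669458501377893 z 0.02634559031790558
2
t 13.25 tip [ 0.4615 -0.3259  0.0969] w 0.049496884989147505 [-0.5193  0.0011 -1.3695] [-1.0719 -0.0398  2.1898  0.7526  0.7962  0.0677]
lid c [ 0.7123 -0.0759  0.1394] slope [-0.0012 -0.0053] n 2512 x [0.6193 0.8171]
```

View pics/w7.png

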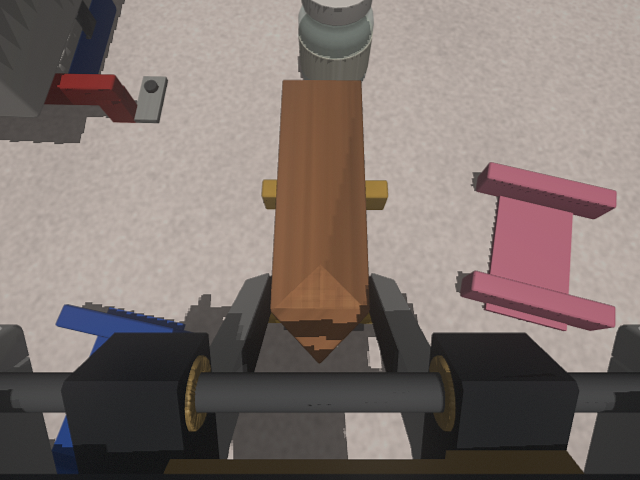

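The board hangs flat over the yellow far batten at (325,194), about 3 mm off the middle in y. The pink and blue look-alikes are clear. I correct and descend.

drive_tool(
  steps=[
    {"x":0.15,"y":0.76,"z":0.86,"ax":0.4,"ay":0,"az":0,"gripper":1},
    {"x":0.15,"y":0.62,"z":0.88,"ax":0,"ay":0,"az":0,"gripper":1},
    {"x":0,"y":0.62,"z":0.88,"ax":0,"ay":0,"az":0,"gripper":1},
    {"x":0,"y":0.62,"z":0.88,"ax":0,"ay":0,"az":0,"gripper":1},
    {"x":0,"y":0.55,"z":0.78,"ax":0,"ay":0,"az":0,"gripper":1},
  ],
)

```text
time_s: 13.72
tool_pos: [0.3467, -0.3232, 0.2077]
ee_rot: [-1.821, 1.924, -0.615]
ft_force: [0.1, -1.0, -0.8]
width: 0.0494
```

drive_tool(
  steps=[
    {"x":0,"y":0,"z":0,"ax":0,"ay":0,"az":0,"gripper":1},
    {"x":0,"y":0,"z":0,"ax":0,"ay":0,"az":0,"gripper":1},
  ],
)

```text
time_s: 13.88
tool_pos: [0.3467, -0.3235, 0.2081]
ee_rot: [-1.82, 1.925, -0.614]
ft_force: [0.2, -0.5, -1.1]
width: 0.0497
```

```bash
python3 wb.py w8; python3 rest.py
```

```text
z 0.05254998200279867 slope [0.0003 0.0019] point end [ 0.4269 -0.3274] tail [ 0.5959 -0.3385] len 0.16940657796506103 yaw -0.06562938216506753 slices 34
tip in hand: fingertip [ 0.4622 -0.3306  0.0468]
1206 y [-0.385  -0.2875] slope [0.0666 0.5791] x at -.334 0.5568508873148481 x range 0.5465980007756187 0.5679948451390614 z 0.026395130741703365
116 y [-0.3795 -0.2809] slope [0.0486 0.4839] x at -.334 0.46767330361830856 x range 0.4617506674387351 0.4739051481905793 z 0.026183846163345122
```

drive_tool(
  steps=[
    {"x":0,"y":0.28,"z":0.19,"ax":0,"ay":0,"az":0,"gripper":1},
    {"x":0,"y":0.2,"z":0.28,"ax":0,"ay":0,"az":0,"gripper":1},
    {"x":0,"y":0.17,"z":0.25,"ax":0,"ay":0,"az":0,"gripper":1},
    {"x":0,"y":0.06,"z":0.08,"ax":0,"ay":0,"az":0,"gripper":1},
    {"x":0,"y":0,"z":0,"ax":0,"ay":0,"az":0,"gripper":1},
  ],
)

```text
time_s: 14.4
tool_pos: [0.3455, -0.3245, 0.1975]
ee_rot: [-1.82, 1.926, -0.616]
ft_force: [-0.6, -0.0, -1.6]
width: 0.0494
```

drive_tool(
  steps=[
    {"x":0,"y":0.06,"z":0.08,"ax":0,"ay":0,"az":0,"gripper":1},
    {"x":0,"y":0,"z":0,"ax":0,"ay":0,"az":0,"gripper":1},
    {"x":0,"y":0,"z":0,"ax":0,"ay":0,"az":0,"gripper":1},
  ],
)

```text
time_s: 14.65
tool_pos: [0.3456, -0.3247, 0.197]
ee_rot: [-1.82, 1.925, -0.617]
ft_force: [-0.6, 0.2, -0.8]
width: 0.0498
```

```bash
python3 wb.py w9; python3 -c "
from station import ctrl;s=ctrl.sense();print(s['ft_force'],s['torque'],s['tool_pos'])"
```

```text
z 0.041534532951372743 slope [ 0.001  -0.0001] point end [ 0.4259 -0.3288] tail [ 0.5952 -0.3403] len 0.16962743389391904 yaw -0.06752920229315443 slices 34
tip in hand: fingertip [ 0.461  -0.3313  0.035 ]
[-0.14739809 -0.15374511 -1.60161821] [ 0.0223183   0.39192538 -0.00829126] [ 0.34562549 -0.32467833  0.1969947 ]
```

drive_tool(
  steps=[
    {"x":0,"y":0.05,"z":0.07,"ax":0,"ay":0,"az":0,"gripper":1},
    {"x":0,"y":0,"z":0,"ax":0,"ay":0,"az":0,"gripper":1},
    {"x":0,"y":0.05,"z":0.07,"ax":0,"ay":0,"az":0,"gripper":1},
    {"x":0,"y":0,"z":0,"ax":0,"ay":0,"az":0,"gripper":1},
    {"x":0,"y":0,"z":0,"ax":0,"ay":0,"az":0,"gripper":1},
  ],
)

```text
time_s: 15.12
tool_pos: [0.3458, -0.3248, 0.1957]
ee_rot: [-1.82, 1.925, -0.618]
ft_force: [-3.0, 1.4, 4.6]
width: 0.0498
```

```bash
python3 wb.py w10; python3 -c "
from station import ctrl;s=ctrl.sense();print(s['ft_force'],s['torque'],s['tool_pos'])"
```

```text
z 0.04042271731670878 slope [0.0017 0.0008] point end [ 0.4262 -0.329 ] tail [ 0.5951 -0.3403] len 0.1692736056512038 yaw -0.06712474195936842 slices 34
tip in hand: fingertip [ 0.4613 -0.3315  0.0338]
[-2.01672331  1.14215376  6.01783557] [0.33486596 0.15511364 0.1939036 ] [ 0.3457634  -0.32484901  0.19572569]
```

Contact: 6 N upward, board top at 40.4 mm (26 + 14), slope about 0.002. I release and back out along the tool axis.

drive_tool(
  steps=[
    {"x":0,"y":0,"z":0,"ax":0,"ay":0,"az":0,"gripper":0.4},
    {"x":0,"y":0,"z":0,"ax":0,"ay":0,"az":0,"gripper":0.2},
    {"x":0,"y":0,"z":0,"ax":0,"ay":0,"az":0,"gripper":0.2},
    {"x":0,"y":0,"z":0,"ax":0,"ay":0,"az":0,"gripper":0.2},
    {"x":0,"y":0,"z":0,"ax":0,"ay":0,"az":0,"gripper":0.2},
  ],
)

```text
time_s: 15.58
tool_pos: [0.3456, -0.3246, 0.1951]
ee_rot: [-1.82, 1.926, -0.617]
ft_force: [-0.4, -0.1, -0.5]
width: 0.0749
```

drive_tool(
  steps=[
    {"x":0,"y":0,"z":-0.5,"ax":0,"ay":0,"az":0,"gripper":0.2},
    {"x":0,"y":0,"z":-1.5,"ax":0,"ay":0,"az":0,"gripper":0.2},
    {"x":0,"y":0,"z":-2,"ax":0,"ay":0,"az":0,"gripper":0.2},
    {"x":0,"y":0,"z":-2,"ax":0,"ay":0,"az":0,"gripper":0.2},
    {"x":0,"y":0,"z":-2,"ax":0,"ay":0,"az":0,"gripper":0.2},
  ],
)

```text
time_s: 16.0
tool_pos: [0.2986, -0.3217, 0.261]
ee_rot: [-1.82, 1.926, -0.616]
ft_force: [0.7, -0.8, -0.3]
width: 0.0755
```

```bash
python3 wb.py w11; python3 rest.py; python3 chk.py t9; python3 -c "
from station import ctrl
import cv2
im,_=ctrl.camera('scene'); cv2.imwrite('pics/s9.png',im[130:450,150:560,::-1])
t=cv2.imread('pics/t9.png')[110:350,150:550]; w=cv2.imread('pics/w11.png')
import numpy as np
w=cv2.resize(w,(400,300)); cv2.imwrite('pics/fin.png',np.vstack([t,w]))"
```

```text
z 0.040465618992560834 slope [0.0012 0.0008] point end [ 0.426  -0.3289] tail [ 0.5953 -0.3403] len 0.16961369926082828 yaw -0.06714559541989108 slices 34
tip in hand: fingertip [ 0.4138 -0.3302  0.1021]
762 y [-0.385  -0.2882] slope [0.0641 0.5786] x at -.334 0.557185683174554 x range 0.5466153297420702 0.5674692502496075 z 0.026480664340667988
1085 y [-0.3789 -0.2818] slope [0.0688 0.4862] x at -.334 0.4632109192655795 x range 0.4532311152483187 0.4744288732669534 z 0.026294533953944026
t 16.1 tip [ 0.4145 -0.3305  0.101 ] w 0.07476830614338213 [-0.0875 -0.4606  0.4802] [-1.184  -0.1268  2.2649  0.7624  0.8608 -0.0268]
lid c [ 0.7122 -0.0759  0.1394] slope [ 0.0005 -0.0048] n 2516 x [0.6192 0.8171]
```

View pics/fin.png

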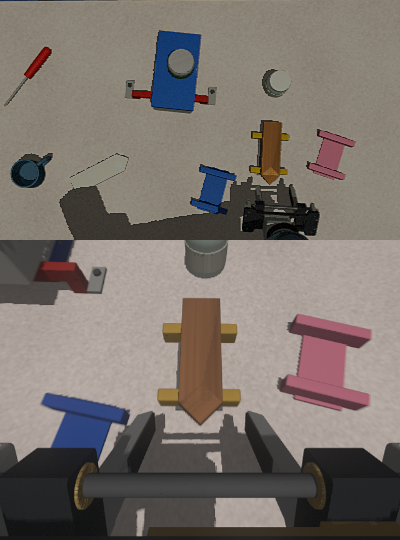

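The picture shows the board square and central on both yellow battens, the stack standing behind the bar, and the mug, jar and screwdriver where they were. The gripper is clear, so I hand in.

```bash
python3 -c "
from station import ctrl
print(ctrl.finish_job())"
```

```text
the job is handed in; nothing more can be done
None
```

The board is out from under the stack and lying flat across both yellow battens, and I have handed the job in at about 16 s of the 64 s allowed.

**Drawing it out:** I pinched the straight edges with a 35° lean and pulled straight under the bar, with readings of about 12 N at most. The stack tipped back by about 0.11 rad and settled onto the table. Its lid is level at 139 mm, within about 2 mm of where it started, with the tin still on top.

**Placing it:** I let go only after feeling about 6 N of contact.

| Last check | Measured | Should be |
|---|---|---|
| Board centre | (0.5107, -0.3346) m | (0.5103, -0.3335) m, about 1 mm off |
| Board yaw | -0.067 rad | about -0.066 rad |
| Board top height | 40.5 mm | 40 mm (26 + 14) |
| Board slope | about 0.001 | 0 |

The mug, jar, screwdriver and the look-alike pieces looked unmoved in the last picture; I did not measure them. The gripper was clear of everything. My first choice of gripper roll would have run into joint limits, so I turned it half round before grasping. No check failed or disagreed.

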